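Put three round-bottom flasks back on their own cork rings

TASK

The three stoppered round-bottom flasks have been left on the wrong cork rings: move each to the ring of its own size (small on small, medium on medium, large on large), standing upright, and use the empty white block to park one of them on the way. It is glass: set each flask down and let go, never dropping it, tipping it over or knocking it against another. Leave the rings, the block and the jar, wash bottle and dish where they stand.

Things in the scene. Friction and masses are not known exactly. Their poses are not given: they have to be found in the camera images.
- flask_small: small round-bottom flask, clear glass, fixed white stopper, stirring bar inside: bulb 51 mm across, origin at bulb centre, z up the neck. Grip its straight neck, 26 mm across, 27.5 to 61.5 mm above the origin; then rim and stopper, 32 mm across, top at 81.5 mm. 50 g. Starts upright on the medium ring, origin 41 mm above the bench; on its own ring it is 44 mm above the bench, on the block 41 mm
- flask_medium: medium round-bottom flask, clear glass, fixed white stopper, stirring bar inside: bulb 64 mm across, origin at bulb centre, z up the neck. Grip its straight neck, 26 mm across, 34 to 68 mm above the origin; then rim and stopper, 32 mm across, top at 88 mm. 75 g. Starts upright on the large ring, origin 46 mm above the bench; on its own ring it is 51 mm above the bench, on the block 52 mm
- flask_large: large round-bottom flask, clear glass, fixed white stopper, stirring bar inside: bulb 85 mm across, origin at bulb centre, z up the neck. Grip its straight neck, 26 mm across, 44.5 to 78.5 mm above the origin; then rim and stopper, 32 mm across, top at 98.5 mm. 130 g. Starts upright on the small ring, origin 63 mm above the bench; on its own ring it is 63 mm above the bench, on the block 66 mm
- ring_small: small cork ring lying loose on the bench, 92 mm outside, 24 mm high, with a through hole 32 mm across in which a flask's bulb sits on the upper edge and centres itself; origin at the centre of its underside. It belongs under the small flask
- ring_medium: medium cork ring lying loose on the bench, 108 mm outside, 28 mm high, with a through hole 44 mm across in which a flask's bulb sits on the upper edge and centres itself; origin at the centre of its underside. It belongs under the medium flask
- ring_large: large cork ring lying loose on the bench, 124 mm outside, 32 mm high, with a through hole 58 mm across in which a flask's bulb sits on the upper edge and centres itself; origin at the centre of its underside. It belongs under the large flask
- block: square flask rest of white plastic, 100 x 100 x 30 mm, loose on the bench, with one round through hole 46 mm across in the middle that carries any of the three flasks; empty at the start; origin at the centre of its underside, sides along its x and y
- amber: small amber glass jar with black cap, 44 mm across, 85 mm high, standing between the rings; bystander; origin at the centre of its underside
- wash: white plastic wash bottle with red cap, 58 mm across, 149 mm high over its thin bent spout, which reaches 43 mm from the axis towards its own +x; bystander beside the rings; origin at the centre of its underside
- dish: low round glass dish, 84 mm across, 45 mm high, holding two stirring bars; bystander beside the rings; origin at the centre of its underside
Things that resemble listed ones, but are neither listed nor needed, are in the scene too. What is shaped like the flask_medium but green, purple or turquoise is not meant.

How it is judged:
By the outcome, as a careful person would: the job done as asked, in the order asked, and still so for the second after the job is handed in, with the robot touching nothing.
It also fails if it takes over 115 s, if anything falls off the work surface, if the arm or the gripper's body presses on something with over 40 N, if the wrist force passes 120 N, or if a joint passes its speed limit or range.

ROBOT

A 6-joint arm with a two-finger parallel gripper is mounted at the origin on the work surface. World frame = base frame: x ahead of the robot, y to its left, z up, the work surface at z = 0. Lengths are in m, angles in rad, forces in N, time in s.
With the tool pointing down it reaches from about 0.25 to 0.775 m from the base axis. Payload 4 kg.
Tool frame: the origin (TCP) lies midway between the tips of the shut fingers; the grasp point (between the pads) lies robot.tcp_to_grasp behind it (robot.tcp_to_grasp is the distance from the TCP to the grasp point, in m); y points along the fingers, x is the direction in which the jaws open and shut, and the axes are right-handed (so a half turn about y gives the same grasp; the last joint's range is limited). The gripper opens to 94 mm and grips with 3 to 60 N. Pads are 16 mm wide; open, the fingers measure 119 mm over their backs; the gripper's body (75 mm by 177 mm) begins 78 mm behind the grasp point.
Start: joints at [-1.43, 0.087, 1.371, -0, 1.684, -0.103], TCP at [0.133, -0.534, 0.206] pointing down, gripper open.
Joint ranges: [-3.1, 3.1], [-0.76, 2.03], [0.27, 2.55], [-1.08, 4.22], [0.17, 2.65], [-2.57, 2.57]. Speed limits (rad/s): [2.79, 2.79, 3.14, 3.14, 3.14, 3.14].

INTERFACE

Orientations are given as [roll, pitch, yaw] about the fixed x, y, z axes, in that order (R = Rz(yaw) Ry(pitch) Rx(roll)).
In Python, from bench import robot gives the robot as it stands.
- The arm moves only by the tool arm_command, never from a script. Its argument "series" is text: rows parted by semicolons, each of 7 numbers parted by spaces: the turn, a rotation vector about the tool's x, y, z in rad, then the shift along the tool's x, y, z in m, then the finger opening in m, from 0 to 0.094. A call has 1 to 12 rows; each row shifts and turns the pose as measured when the row begins, along the tool's axes as they then stand; what a row does not reach is not made up. A row lasts 1/10 s, in which the tool goes at most 50 mm and 8.59 degrees, less where a joint would pass 70% of its speed; a pose out of reach is approached as far as the arm can. A call with a gripper value outside its range is refused whole. The fingers move at their own pace and stop on an object; the grip force is fixed at half the most. Time passes only in rows, so rows that do not move let the fingers close. It gives the time, the measured TCP pose, the force and the opening at its end, in the units of the state.
- robot.get_obs(): the state, without advancing time (a new reading comes with each control period).
- robot.snapshot(name): name is "side" or "top"; returns the picture (400x640x3 uint8, blue, green, red); there is no depth.
- robot.camera_params(name): a dict with "fx", "fy", "cx", "cy" (pixels), "extrinsics" (4x4, takes a point from camera to world coordinates). Camera axes: x right, y up, looking along -z (the intrinsics and any distortion apply to the point x, -y, -z); pixel columns grow to the right and rows downward; lengths in m; the calibration is good to about 2 mm. A picture is of the moment at which its call begins. camera_params takes no time and is no camera call.
- robot.close_job(): hands the job in, once; it reports no verdict.
Trained networks look in the newest picture that a camera, given by its name, has taken for a name from the list of things; names that differ only in an ending like _2 or _b are one class to them, and where a whole thing is asked for, a point or a joint stands for the part that bears it (a point fixed in the world has none). Each returns a list of dicts, best first, with "score" (0 to 1); they miss things now and then, are a little off and sometimes report something else, mostly with a low value. They report only what shows in the picture. A call takes as long as a camera call. They do not tell look-alikes from the thing itself.
- robot.spot_in(camera, target): "centre" ([x, y, z] in m, in the coordinates of the camera as it stood for that picture, good to about 4 mm: the middle of the surface that is visible of it).
The state is a dict: "time": time; "joint_positions": joint angles; "qvel": joint speeds; "joint_torque": joint torques, N m; "tool_pos": TCP position; "ee_rot": TCP orientation; "wrist_force": force on the tool from outside, world axes, zero at the start; "wrist_torque": the same for the moment, N m; "width": finger opening in m.
Only numpy, scipy, OpenCV 4.12 (cv2) and the standard library are available. Lean on these libraries where they do the work, as an engineer would, in place of code of your own. Each camera call takes 0.05 s, during which the arm holds its last target.

## Working session

There is one attempt and no reset: what is moved stays moved. The work goes in short steps, Python scripts to look and compute and a tool call to move; the robot and the scene stay as the last step left them, time stands still between calls to the robot, and variables do not carry over. Pictures are saved under pics/ and viewed, and the job is handed in when it is done.

Besides the shell and the picture viewer there is one more tool, called after "Request:" as a command line: name --argument value ..., lists and objects as JSON in quotes. arm_command: Moves the arm, as the interface text tells. Its arguments: {"type":"object","properties":{"series":{"type":"string"}},"required":["series"]}

```bash
mkdir -p pics; ls
python3 - <<'E'
from bench import robot
import cv2,numpy as np
for c in("top","side"):
    im=robot.snapshot(c);cv2.imwrite(f"pics/{c}0.png",im)
    p=robot.camera_params(c);print(c,{k:(np.round(v,4).tolist()) for k,v in p.items()})
    E=np.array(p["extrinsics"])
    for t in["flask_small","flask_medium","flask_large","ring_small","ring_medium","ring_large","block","amber","wash","dish"]:
        for d in robot.spot_in(c,t):
            w=E[:3,:3]@np.array(d["centre"])+E[:3,3]
            print(t,round(d["score"],2),np.round(w,3))
o=robot.get_obs();print(o, robot.tcp_to_grasp)
E
```

```text
pics
top {'fx': 446.6652, 'fy': 446.6652, 'cx': 318.9437, 'cy': 202.5698, 'extrinsics': [[0.0075, 0.9867, -0.1624, 0.3093], [-1.0, 0.0064, -0.0071, -0.0048], [-0.006, 0.1625, 0.9867, 1.1728], [0.0, 0.0, 0.0, 1.0]]}
flask_small 0.85 [0.634 0.197 0.067]
flask_medium 0.97 [ 0.334 -0.31   0.056]
flask_medium 0.94 [ 0.444 -0.143  0.068]
flask_medium 0.71 [ 0.302 -0.206  0.055]
flask_medium 0.6 [ 0.394 -0.003  0.054]
flask_large 0.63 [0.473 0.156 0.092]
ring_small 0.67 [0.453 0.138 0.026]
ring_medium 0.67 [0.631 0.193 0.03 ]
ring_large 0.9 [ 0.447 -0.144  0.029]
block 0.91 [ 0.641 -0.189  0.03 ]
amber 0.65 [ 0.578 -0.006  0.085]
wash 0.6 [0.59  0.364 0.094]
dish 0.93 [ 0.5   -0.381  0.009]
side {'fx': 438.5021, 'fy': 438.5021, 'cx': 322.7757, 'cy': 195.6508, 'extrinsics': [[0.9934, 0.0648, -0.0948, 0.3877], [-0.1143, 0.4743, -0.8729, -0.9213], [-0.0116, 0.8779, 0.4786, 0.5925], [0.0, 0.0, 0.0, 1.0]]}
flask_small 0.59 [0.639 0.188 0.071]
flask_medium 0.83 [ 0.296 -0.235  0.061]
flask_medium 0.69 [ 0.343 -0.336  0.059]
flask_medium 0.59 [ 0.455 -0.168  0.064]
flask_medium 0.59 [ 0.398 -0.021
[... 365 characters left out ...]
me': 1.1, 'joint_positions': array([-1.43008593e+00,  8.72221749e-02,  1.37069475e+00,  1.44026960e-05,
        1.68361531e+00, -1.03118383e-01]), 'qvel': array([ 1.90809753e-04,  1.66474565e-03, -1.40794690e-03, -4.41833857e-04,
       -3.38371977e-04, -6.30221306e-05]), 'joint_torque': array([ 8.08637506e-04, -3.40050995e+01, -3.02603602e+01,  7.20489398e-02,
        2.37959856e-02, -2.54477335e-06]), 'tool_pos': array([ 0.13277393, -0.53375053,  0.20549641]), 'ee_rot': array([-1.57078831e+00, -6.15620245e-05, -1.32696593e+00]), 'wrist_force': array([ 0.64465471, -0.13148596,  0.24342734]), 'wrist_torque': array([-0.01180679, -0.01093172, -0.03311723]), 'width': 0.09398819492716139} 0.0188
```

View pics/top0.png

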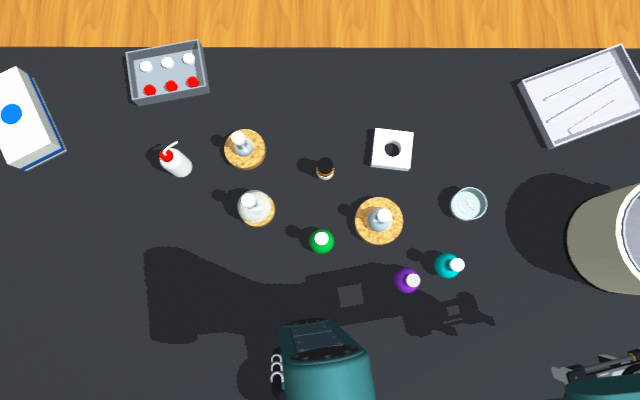

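View pics/side0.png

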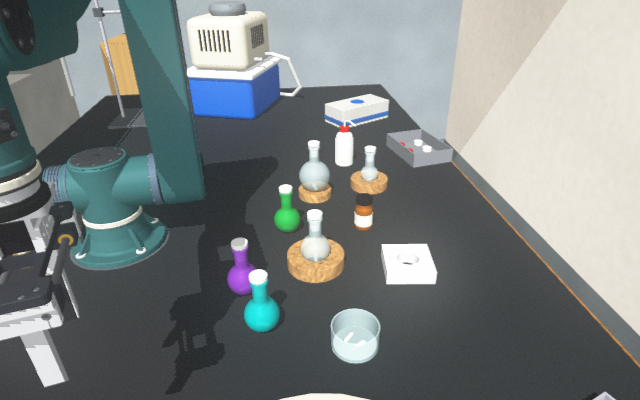

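The top view shows the small flask at about (241,145), the large at (255,206), the medium at (380,218) and the empty block at (392,149). The green, purple and turquoise flasks are look-alikes. Each flask centres itself in its ring, so its stopper gives me that ring's centre too. I'll zoom in and measure the stoppers and the block.

```bash
cat > h.py <<'E'
import numpy as np,cv2
from bench import robot
def ray(c,u,v):
    p=robot.camera_params(c);E=np.array(p["extrinsics"])
    d=E[:3,:3]@np.array([(u-p["cx"])/p["fx"],-(v-p["cy"])/p["fy"],-1.]);return E[:3,3],d
def onz(c,u,v,z):
    o,d=ray(c,u,v);return o+d*(z-o[2])/d[2]
def proj(c,w):
    p=robot.camera_params(c);E=np.array(p["extrinsics"])
    q=E[:3,:3].T@(np.array(w)-E[:3,3]);return p["cx"]-p["fx"]*q[0]/q[2],p["cy"]+p["fy"]*q[1]/q[2]
def tri(a,b):
    (o1,d1),(o2,d2)=a,b
    A=np.stack([d1,-d2],1);s=np.linalg.lstsq(A,o2-o1,rcond=None)[0]
    p,q=o1+d1*s[0],o2+d2*s[1];return (p+q)/2,np.linalg.norm(p-q)
E
python3 - <<'E'
import cv2,numpy as np
t=cv2.imread("pics/top0.png");s=cv2.imread("pics/side0.png")
def crop(im,x,y,h=25,k=8):
    return cv2.resize(im[y-h:y+h,x-h:x+h],None,fx=k,fy=k,interpolation=cv2.INTER_NEAREST)
a=[crop(t,245,145,25,8)[:,:400],crop(t,255,206,25,8)]
row1=np.hstack([crop(t,241,149,25,5),crop(t,255,206,25,5),crop(t,380,218,25,5)])
row2=np.hstack([crop(s,370,165,25,5),crop(s,315,160,25,5),crop(s,315,225,25,5)])
cv2.imwrite("pics/c0.png",np.vstack([row1,row2]))
E
```

```text
(no output)
```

View pics/c0.png

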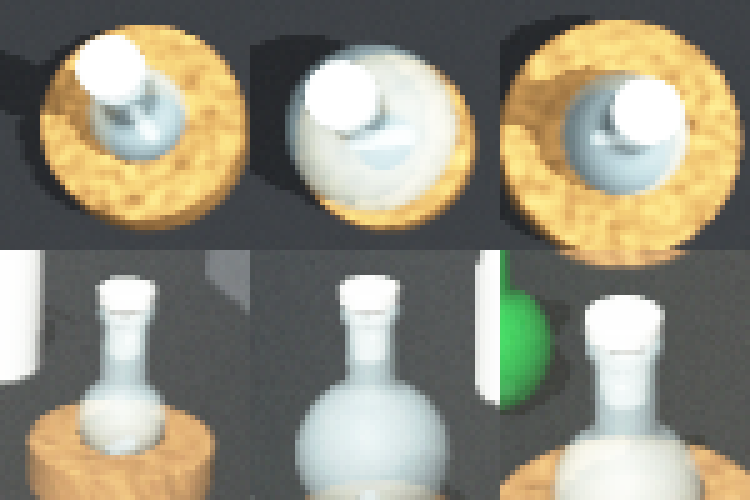

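```bash
cat > m.py <<'E'
from h import *
from scipy.optimize import least_squares
def cyl(c,x,y,z0,z1,r,k=8):
    a=np.linspace(0,2*np.pi,48,endpoint=False)
    P=[proj(c,(x+r*np.cos(t),y+r*np.sin(t),z)) for t in a for z in(z0,z1)]
    h=cv2.convexHull(np.float32(P));M=cv2.moments(h);return np.array([M["m10"],M["m01"]])/M["m00"],M["m00"]
def stop(c,im,u,v,ztop,thr=232,r=9,hs=.010):
    # bright saturated blob near u,v
    g=im.min(2);m=np.zeros_like(g);u,v=int(round(u)),int(round(v))
    m[v-r:v+r+1,u-r:u+r+1]=(g[v-r:v+r+1,u-r:u+r+1]>thr)
    n,l,st,ce=cv2.connectedComponentsWithStats(m);i=1+np.argmax(st[1:,4])
    c0=ce[i];p0=onz(c,u,v,ztop)[:2]
    s=least_squares(lambda p:cyl(c,p[0],p[1],ztop-hs,ztop,.016)[0]-c0,p0,diff_step=1e-4)
    return s.x,c0,st[i],cyl(c,*s.x,ztop-hs,ztop,.016)[1]
E
python3 - <<'E'
from m import *
t=cv2.imread("pics/top0.png");s=cv2.imread("pics/side0.png")
for n,z,a,b in[("small",.1225,(238,137),(370,150)),("large",.1615,(249,200),(314,146)),("medium",.134,(384,216),(315,214))]:
    print(n,stop("top",t,*a,z),stop("side",s,*b,z,thr=225,hs=.012))
    A=stop("top",t,*a,z)[1];B=stop("side",s,*b,z,thr=225)[1]
    print("  tri",tri(ray("top",*A),ray("side",*B)))
# block
g=t.min(2);m=(g[115:185,355:430]>150).astype(np.uint8)
n,l,st,ce=cv2.connectedComponentsWithStats(m);i=1+np.argmax(st[1:,4])
cs,_=cv2.findContours((l==i).astype(np.uint8),cv2.RETR_CCOMP,cv2.CHAIN_APPROX_NONE)
for c in cs: 
    c=c+np.array([355,115]);print(len(c),cv2.minAreaRect(c),cv2.contourArea(c))
cv2.imwrite("pics/blk.png",np.hstack([cv2.resize(t[120:180,362:422],None,fx=6,fy=6,interpolation=0),cv2.resize(s[235:295,378:438],None,fx=6,fy=6,interpolation=0)]))
E
```

```text
small (array([0.64453736, 0.20323652]), array([237.83571429, 137.15      ]), array([231, 131,  15,  13, 140], dtype=int32), 146.89358286978677) (array([0.64481057, 0.2047847 ]), array([369.74576271, 148.49152542]), array([365, 146,  11,   6,  59], dtype=int32), 84.19290194963105)Traceback (most recent call last):
  File "<stdin>", line 5, in <module>
  File "m.py", line 13, in stop
    s=least_squares(lambda p:cyl(c,p[0],p[1],ztop-hs,ztop,.016)[0]-c0,p0,diff_step=1e-4)
    return func(*args, **kwargs)
    result = trf(vector_fun.fun, vector_fun.jac, x0, f0, J0, lb, ub, ftol, xtol,
                 gtol, max_nfev, x_scale, loss_function, tr_solver,
                 tr_options.copy(), verbose, callback=callback_wrapped)
    return trf_no_bounds(
        fun, jac, x0, f0, J0, ftol, xtol, gtol, max_nfev, x_scale,
        loss_function, tr_solver, tr_options, verbose, callback=callback)
    f_new = fun(x_new)
    self._update_fun()
    ~~~~~~~~~~~~~~~~^^
    self.f = self.fun_wrapped(xp_copy(self.x))
             ~~~~~~~~~~~~~~~~^^^^^^^^^^^^^^^^^
    return np.atleast_1d(self.fun(x))
                         ~~~~~~~~^^^
    return self.f(x, *self.args, **self.kwargs)
           ~~~~~~^^^^^^^^^^^^^^^^^^^^^^^^^^^^^^
  File "m.py", line 13, in <lambda>
    s=least_squares(lambda p:cyl(c,p[0],p[1],ztop-hs,ztop,.016)[0]-c0,p0,diff_step=1e-4)
                             ~~~^^^^^^^^^^^^^^^^^^^^^^^^^^^^^^^
  File "m.py", line 5, in cyl
    P=[proj(c,(x+r*np.cos(t),y+r*np.sin(t),z)) for t in a for z in(z0,z1)]
       ~~~~^^^^^^^^^^^^^^^^^^^^^^^^^^^^^^^^^^^
  File "h.py", line 9, in proj
    p=robot.camera_params(c);E=np.array(p["extrinsics"])
ValueError: time passes only in moves, steps and waits
```

```bash
sed -i 's/^def ray/import functools\n@functools.cache\ndef cam(c): return robot.camera_params(c)\ndef ray/; s/p=robot.camera_params(c)/p=cam(c)/' h.py
python3 - <<'E'
from m import *
t=cv2.imread("pics/top0.png");s=cv2.imread("pics/side0.png")
for n,z,a,b in[("small",.1225,(238,137),(370,150)),("large",.1615,(249,200),(314,146)),("medium",.134,(384,216),(315,214))]:
    A=stop("top",t,*a,z);B=stop("side",s,*b,z,thr=225,hs=.012)
    print(n,A,B)
    print("  tri",tri(ray("top",*A[1]),ray("side",*B[1])))
g=t.min(2);m=(g[115:185,355:430]>150).astype(np.uint8)
n,l,st,ce=cv2.connectedComponentsWithStats(m);i=1+np.argmax(st[1:,4])
cs,_=cv2.findContours((l==i).astype(np.uint8),cv2.RETR_CCOMP,cv2.CHAIN_APPROX_NONE)
for c in cs: 
    c=c+np.array([355,115]);print(len(c),cv2.minAreaRect(c),cv2.contourArea(c))
cv2.imwrite("pics/blk.png",np.hstack([cv2.resize(t[120:180,362:422],None,fx=6,fy=6,interpolation=0),cv2.resize(s[235:295,378:438],None,fx=6,fy=6,interpolation=0)]))
E
```

```text
small (array([0.64453736, 0.20323652]), array([237.83571429, 137.15      ]), array([231, 131,  15,  13, 140], dtype=int32), 146.89358286978677) (array([0.64481057, 0.2047847 ]), array([369.74576271, 148.49152542]), array([365, 146,  11,   6,  59], dtype=int32), 84.19290194963105)
  tri (array([0.6446249 , 0.20338499, 0.11702378]), np.float64(0.0002129242161561923))
large (array([0.48266242, 0.16504449]), array([248.61403509, 199.51461988]), array([241, 193,  18,  14, 171], dtype=int32), 161.9723072347697) (array([0.48011341, 0.14589218]), array([313.21848739, 146.64705882]), array([308, 140,  11,  16, 119], dtype=int32), 96.41022774134763)
  tri (array([0.48309287, 0.16667912, 0.14707637]), np.float64(0.0023862155520366773))
medium (array([ 0.45164544, -0.15236672]), array([384.73076923, 215.33333333]), array([378, 209,  14,  17, 156], dtype=int32), 154.70859529450536) (array([ 0.45239765, -0.15559703]), array([314.06626506, 215.47590361]), array([307, 209,  15,  15, 166], dtype=int32), 177.92412507138215)
  tri (array([ 0.45234966, -0.15285275,  0.12613415]), np.float64(0.0005631879493295986))
150 ((392.1036376953125, 149.06707763671875), (39.534488677978516, 39.42405700683594), 6.340191841125488) 1472.0
46 ((392.5, 149.5), (17.0, 15.0), 0.0) 197.0
```

View pics/blk.png

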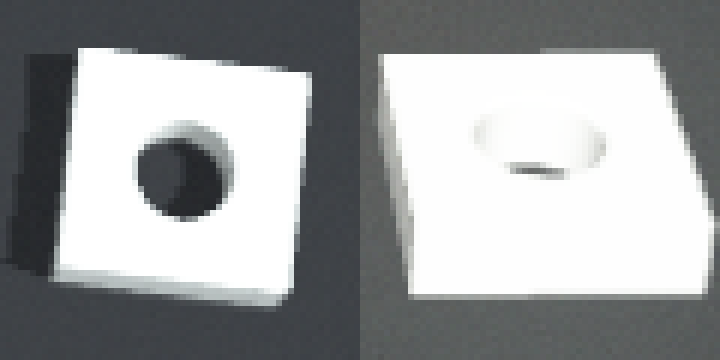

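Run:
```python
from m import *
for n,z,c0 in[("small",.1225,(237.7,137.1)),("large",.1615,(248.3,199.8)),("medium",.134,(384.2,214.8))]:
    s=least_squares(lambda p:cyl("top",p[0],p[1],z-.01,z,.016)[0]-c0,onz("top",*c0,z)[:2],diff_step=1e-4)
    print(n,s.x,"side proj",proj("side",(*s.x,z-.005)))
for u,v in((392.1,148.0),(392.3,147.8)):
    w=onz("top",u,v,.03);print("block",w,proj("side",w))
```

```text
small [0.64466306 0.20357494] side proj (np.float64(369.7884713012939), np.float64(148.29721707366946))
large [0.48198906 0.16574833] side proj (np.float64(313.2000094146723), np.float64(143.4117372843532))
medium [ 0.4529039  -0.15113891] side proj (np.float64(314.08964862488847), np.float64(213.85819221373993))
block [ 0.64489032 -0.18885113  0.03      ] (np.float64(406.6007795867675), np.float64(256.63035954427187))
block [ 0.64544033 -0.1893898   0.03      ] (np.float64(406.92422337323666), np.float64(256.76107775070204))
```

Request:
arm_command --series "0 -0.1475 0 0 -0.02 0 0.094; 0 -0.1475 0 0 -0.02 0 0.094; 0 -0.1475 0 0 -0.02 0 0.094; 0 -0.1475 0 0 -0.02 0 0.094; 0 -0.1475 0 0 -0.02 0 0.094; 0 -0.1475 0 0 0 0 0.094; 0 -0.1475 0 0 0 0 0.094; 0 -0.1475 0 0 0 0 0.094; 0 -0.1475 0 0 0 0 0.094; 0 0 0 0 0 0 0.094"

```text
time: 2.1
tool_pos: [0.1328, -0.5336, 0.3096]
ee_rot: [-1.571, -0.0, 0.026]
wrist_force: [-0.8, -0.2, -0.5]
width: 0.094
```

Request:
arm_command --series "0 0.026 0 0 0 0 0.06; 0 0 0 0.029 0 0.034 0.06; 0 0 0 0.029 0 0.034 0.06; 0 0 0 0.029 0 0.034 0.06; 0 0 0 0.029 0 0.034 0.06; 0 0 0 0.029 0 0.034 0.06; 0 0 0 0.029 0 0.034 0.06; 0 0 0 0.029 0 0.034 0.06; 0 0 0 0.029 0 0.034 0.06; 0 0 0 0.029 0 0.034 0.06; 0 0 0 0.029 0 0.034 0.06; 0 0 0 0 0 0 0.06"

```text
time: 3.3
tool_pos: [0.4403, -0.1888, 0.3073]
ee_rot: [-1.568, -0.002, -0.052]
wrist_force: [-0.3, -0.2, -0.3]
width: 0.0603
```

Request:
arm_command --series "-0.003 -0.052 0 0.006 0 0.018 0.06; 0 0 0 0.006 0 0.018 0.06; 0 0 0 0 0 0 0.06; 0 0 0 0 0.03 0 0.06; 0 0 0 0 0.03 0 0.06; 0 0 0 0 0.03 0 0.06; 0 0 0 0 0.03 0 0.06;0 0 0 0 0 0 0.06"

```text
time: 4.1
tool_pos: [0.4515, -0.1595, 0.1851]
ee_rot: [-1.579, -0.003, -0.021]
wrist_force: [-0.6, -0.4, -0.5]
width: 0.0598
```

```bash
cat > look.py <<'E'
import sys
from h import *
n=sys.argv[1];o=robot.get_obs();print(np.round(o["tool_pos"],4),np.round(o["ee_rot"],4),o["time"],np.round(o["wrist_force"],2),round(o["width"],4))
ims=[]
for i,c in enumerate(("top","side")):
    im=robot.snapshot(c);cv2.imwrite(f"pics/{n}_{c}.png",im)
    x,y=[int(a) for a in sys.argv[2+2*i:4+2*i]];x=min(max(x,50),590);y=min(max(y,50),350)
    ims.append(cv2.resize(im[y-50:y+50,x-50:x+50],None,fx=4,fy=4,interpolation=0))
cv2.imwrite(f"pics/{n}.png",np.hstack(ims))
E
python3 look.py a1 380 215 315 215
```

```text
[ 0.4515 -0.1595  0.1851] [-1.5786 -0.003  -0.0206] 4.1 [-0.58 -0.42 -0.55] 0.0598
```

View pics/a1.png

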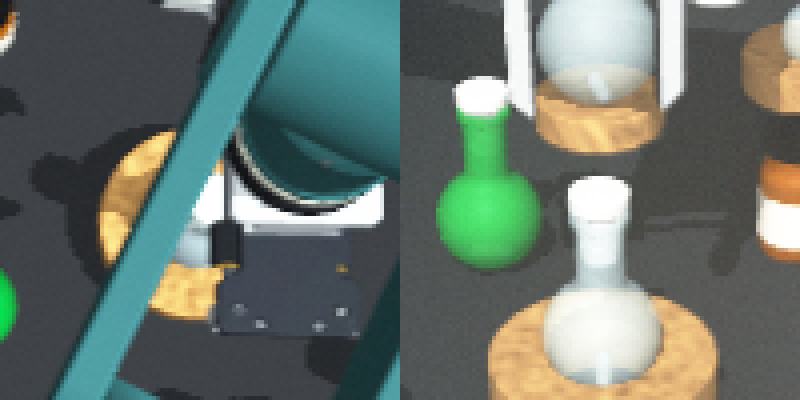

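Request:
arm_command --series "0.008 -0.021 0 0.001 0 0.007 0.06; 0 0 0 0 0 0 0.06; 0 0 0 0 0 0 0.06"

```text
time: 4.5
tool_pos: [0.4577, -0.1551, 0.1961]
ee_rot: [-1.578, -0.02, 0.001]
wrist_force: [-0.4, 0.6, -0.1]
width: 0.0599
```

Request:
arm_command --series "0 0 0 0 0 0 0.06; 0 0 0 0 0 0 0.06"

```text
time: 4.7
tool_pos: [0.4586, -0.1554, 0.1983]
ee_rot: [-1.58, -0.023, 0.001]
wrist_force: [0.4, -1.0, 0.7]
width: 0.0601
```

```bash
python3 -c "
from bench import robot
o=robot.get_obs()
for k in ('time','tool_pos','ee_rot','joint_positions','qvel'): print(k,o[k])"
```

```text
time 4.7
tool_pos [ 0.45859492 -0.1554093   0.19825787]
ee_rot [-1.57989181e+00 -2.33661576e-02  9.62224018e-04]
joint_positions [-0.44526362 -0.07846306  1.5514982   0.00188288  1.6435541  -0.44595923]
qvel [ 0.00364191 -0.00494061 -0.00919283 -0.0023012   0.00176399  0.00148096]
```

```bash
cat > go.py <<'E'
import sys
from bench import robot
import numpy as np
from scipy.spatial.transform import Rotation as R
o=robot.get_obs();c=R.from_euler("xyz",o["ee_rot"]);d=R.from_euler("xyz",[-np.pi/2,0,0])
print("t",o["time"],"pos",np.round(o["tool_pos"],4),"w",round(o["width"],4),"F",np.round(o["wrist_force"],1))
print("rot",np.round((c.inv()*d).as_rotvec(),4),"shift",np.round(c.inv().apply(np.array(sys.argv[1:4],float)-o["tool_pos"]),4))
E
python3 go.py .4525 -.1525 .180
```

```text
t 4.7 pos [ 0.4586 -0.1554  0.1983] w 0.0601 F [ 0.4 -1.   0.7]
rot [0.0091 0.0009 0.0234] shift [-0.0065  0.0181  0.0031]
```

Request:
arm_command --series "0.0045 0 0.012 -0.003 0.009 0.0015 0.06; 0.0045 0 0.012 -0.003 0.009 0.0015 0.06; 0 0 0 0 0 0 0.06; 0 0 0 0 0 0 0.06"

```text
time: 5.1
tool_pos: [0.4522, -0.152, 0.1781]
ee_rot: [-1.57, 0.004, 0.001]
wrist_force: [0.4, 0.3, 0.5]
width: 0.0597
```

```bash
python3 go.py .4525 -.1525 .160
```

```text
t 5.1 pos [ 0.4522 -0.152   0.1781] w 0.0597 F [0.4 0.3 0.5]
rot [-0.0011  0.0012 -0.0037] shift [ 0.0004  0.0181 -0.0005]
```

Request:
arm_command --series "0 0 -0.0037 0 0.006 0 0.06; 0 0 0 0 0.012 0 0.06; 0 0 0 0 0.012 0 0.06; 0 0 0 0 0.012 0 0.06; 0 0 0 0 0.012 0 0.06; 0 0 0 0 0.012 0 0.06; 0 0 0 0 0.01 0 0.06; 0 0 0 0 0.008 0 0.06; 0 0 0 0 0.005 0 0.06; 0 0 0 0 0.002 0 0.06; 0 0 0 0 0 0 0.06; 0 0 0 0 0 0 0.06"

```text
time: 6.3
tool_pos: [0.4512, -0.1515, 0.0774]
ee_rot: [-1.569, 0.002, 0.001]
wrist_force: [-0.2, -0.5, -0.3]
width: 0.0597
```

```bash
python3 go.py .4525 -.1525 .079; python3 look.py a2 380 215 315 235
```

```text
t 6.3 pos [ 0.4512 -0.1515  0.0774] w 0.0597 F [-0.2 -0.5 -0.3]
rot [-0.0023  0.0011 -0.0023] shift [ 0.0013 -0.0016 -0.001 ]
[ 0.4512 -0.1515  0.0774] [-1.5685e+00  2.3000e-03  1.1000e-03] 6.3 [-0.2  -0.49 -0.34] 0.0597
```

View pics/a2.png

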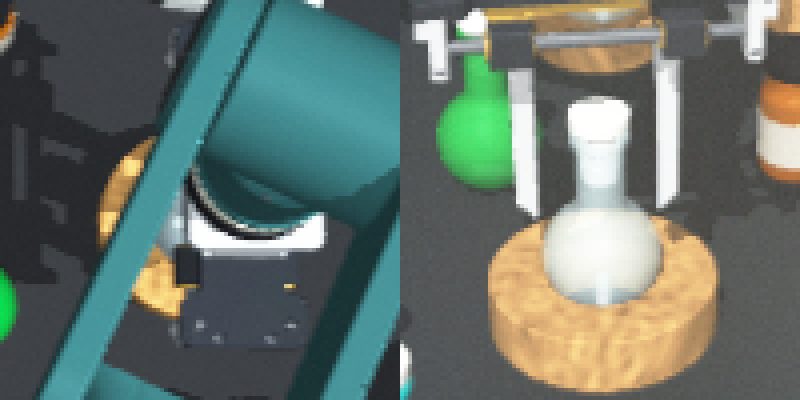

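Request:
arm_command --series "-0.002 0.001 -0.002 0.002 -0.002 -0.001 0.06; 0 0 0 0 0 0 0.045; 0 0 0 0 0 0 0.032; 0 0 0 0 0 0 0.03; 0 0 0 0 0 0 0.03"

```text
time: 6.9
tool_pos: [0.4544, -0.153, 0.0812]
ee_rot: [-1.572, -0.003, 0.0]
wrist_force: [0.3, 0.2, 0.8]
width: 0.032
```

```bash
python3 go.py .4525 -.1525 .079; python3 look.py a3 380 215 315 235
```

```text
t 6.9 pos [ 0.4544 -0.153   0.0812] w 0.032 F [0.3 0.2 0.8]
rot [0.0013 0.     0.0029] shift [-0.0019  0.0022  0.0006]
[ 0.4544 -0.153   0.0812] [-1.5721 -0.0029  0.    ] 6.9 [0.31 0.21 0.77] 0.032
```

View pics/a3.png

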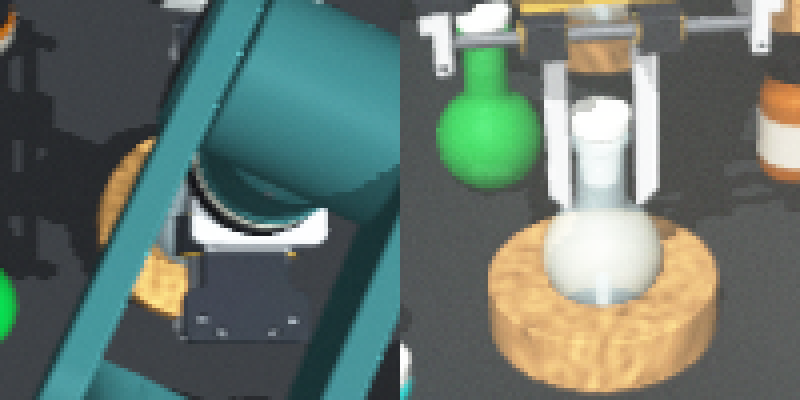

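Request:
arm_command --series "0.001 0 0.003 -0.001 0.0015 0 0.03; 0 0 0 0 0 0 0.028; 0 0 0 0 0 0 0.026; 0 0 0 0 0 0 0.022; 0 0 0 0 0 0 0.018; 0 0 0 0 0 0 0.015; 0 0 0 0 0 0 0.01; 0 0 0 0 0 0 0.01; 0 0 0 0 0 0 0.01"

```text
time: 7.9
tool_pos: [0.4542, -0.1533, 0.0809]
ee_rot: [-1.572, -0.002, 0.0]
wrist_force: [-0.2, -0.3, 1.0]
width: 0.0315
```

```bash
python3 go.py .4525 -.1525 .079; python3 look.py a4 380 215 315 235
```

```text
t 7.9 pos [ 0.4542 -0.1533  0.0809] w 0.0315 F [-0.2 -0.3  1. ]
rot [0.0009 0.     0.0021] shift [-0.0017  0.0019  0.0008]
[ 0.4542 -0.1533  0.0809] [-1.5717 -0.0021  0.    ] 7.9 [-0.23 -0.35  1.04] 0.0315
```

View pics/a4.png

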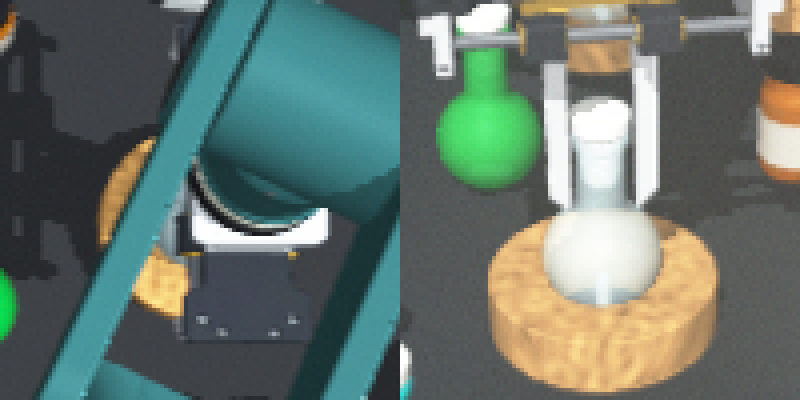

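Request:
arm_command --series "0 0 0 0 0 0 0.036; 0 0 0 0 0 0 0.042; 0.001 0 0.002 -0.001 0.002 0 0.045; 0 0 0 0 0.002 0 0.045; 0 0 0 0 0.001 0 0.045; 0 0 0 0 0 0 0.045; 0 0 0 0 0 0 0.045"

```text
time: 8.7
tool_pos: [0.452, -0.1529, 0.0737]
ee_rot: [-1.57, 0.003, -0.0]
wrist_force: [-0.7, 0.1, -0.4]
width: 0.0451
```

```bash
python3 go.py .4535 -.1525 .0765
```

```text
t 8.7 pos [ 0.452  -0.1529  0.0737] w 0.0451 F [-0.7  0.1 -0.4]
rot [-0.0012 -0.     -0.0031] shift [ 0.0015 -0.0028  0.0004]
```

Request:
arm_command --series "-0.001 0 -0.002 0.001 -0.0018 0 0.045; 0 0 0 0 0 0 0.045; 0 0 0 0 0 0 0.036; 0 0 0 0 0 0 0.032; 0 0 0 0 0 0 0.03; 0 0 0 0 0 0 0.028; 0 0 0 0 0 0 0.026;0 0 0 0 0 0 0.022; 0 0 0 0 0 0 0.02; 0 0 0 0 0 0 0.02"

```text
time: 9.7
tool_pos: [0.4535, -0.153, 0.0761]
ee_rot: [-1.571, -0.0, 0.0]
wrist_force: [0.3, 0.7, 0.5]
width: 0.0311
```

```bash
python3 go.py .4535 -.1525 .0765; python3 look.py a5 380 215 315 235
```

```text
t 9.7 pos [ 0.4535 -0.153   0.0761] w 0.0311 F [0.3 0.7 0.5]
rot [0.0002 0.     0.0001] shift [-0.     -0.0004  0.0005]
[ 0.4535 -0.153   0.0761] [-1.571e+00 -1.000e-04  0.000e+00] 9.7 [0.29 0.67 0.48] 0.0311
```

View pics/a5.png

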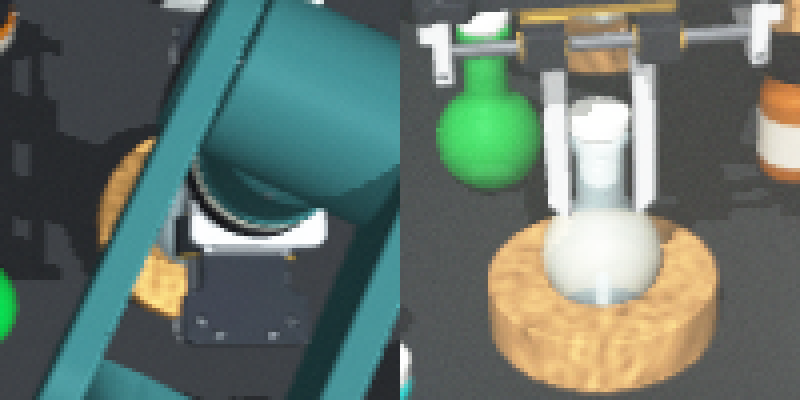

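Request:
arm_command --series "0 0 0 0 -0.003 0 0.01; 0 0 0 0 -0.004 0 0.01; 0 0 0 0 -0.003 0 0.01; 0 0 0 0 0 0 0.01; 0 0 0 0 0 0 0.01"

```text
time: 10.3
tool_pos: [0.4531, -0.1529, 0.0866]
ee_rot: [-1.571, 0.001, 0.0]
wrist_force: [-0.4, 0.7, -0.2]
width: 0.0311
```

```bash
python3 go.py .4535 -.1525 .0765; python3 look.py a6 380 215 315 235
```

```text
t 10.3 pos [ 0.4531 -0.1529  0.0866] w 0.0311 F [-0.4  0.7 -0.2]
rot [-0.0002  0.     -0.001 ] shift [0.0004 0.0101 0.0004]
[ 0.4531 -0.1529  0.0866] [-1.5706e+00  1.0000e-03  0.0000e+00] 10.3 [-0.43  0.69 -0.22] 0.0311
```

View pics/a6.png

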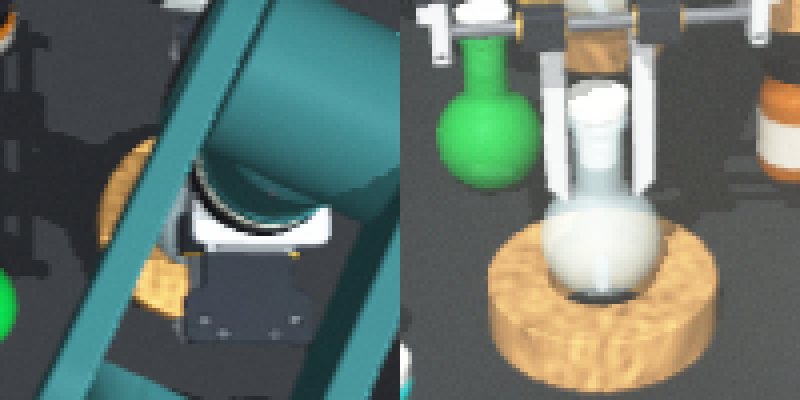

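Request:
arm_command --series "0 0 0 0 -0.005 0 0.01; 0 0 0 0 -0.01 0 0.01; 0 0 0 0 -0.012 0 0.01; 0 0 0 0 -0.012 0 0.01; 0 0 0 0 -0.012 0 0.01; 0 0 0 0 -0.01 0 0.01; 0 0 0 0 -0.007 0 0.01; 0 0 0 0 -0.004 0 0.01; 0 0 0 0 0 0 0.01; 0 0 0 0 0 0 0.01"

```text
time: 11.4
tool_pos: [0.4539, -0.1532, 0.1669]
ee_rot: [-1.572, -0.002, 0.0]
wrist_force: [0.1, 0.2, -1.0]
width: 0.0313
```

```bash
python3 go.py .645 -.19 .150; python3 look.py a7 380 215 315 205
```

```text
t 11.4 pos [ 0.4539 -0.1532  0.1669] w 0.0313 F [ 0.1  0.2 -1. ]
rot [0.0012 0.0001 0.0021] shift [ 0.1911  0.0173 -0.0368]
[ 0.4539 -0.1532  0.1669] [-1.572e+00 -2.100e-03  1.000e-04] 11.4 [ 0.05  0.19 -1.04] 0.0313
```

View pics/a7.png

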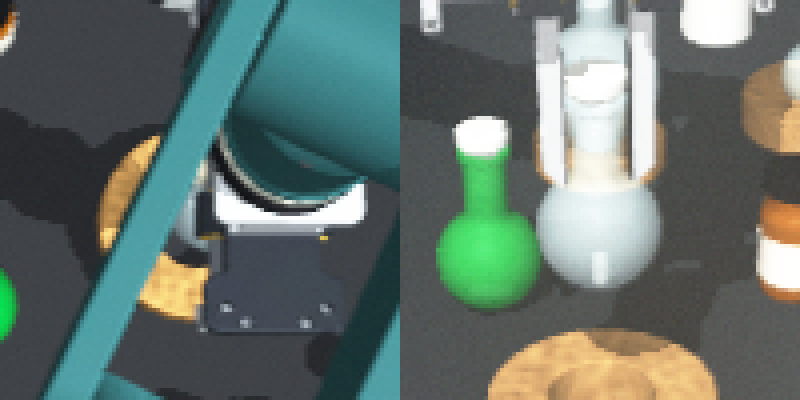

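Request:
arm_command --series "0 0 0 0.006 0 -0.001 0.01; 0 0 0 0.012 0 -0.002 0.01; 0 0 0 0.018 0 -0.0035 0.01; 0 0 0 0.018 0 -0.0035 0.01; 0 0 0 0.018 0 -0.0035 0.01; 0 0 0 0.018 0 -0.0035 0.01; 0 0 0 0.018 0 -0.0035 0.01; 0 0 0 0.018 0 -0.0035 0.01; 0 0 0 0.018 0 -0.0035 0.01; 0 0 0 0.012 0 -0.003 0.01; 0 0 0 0.006 0 -0.001 0.01; 0 0 0 0 0 0 0.01"

```text
time: 12.7
tool_pos: [0.6292, -0.1858, 0.1566]
ee_rot: [-1.568, 0.006, 0.001]
wrist_force: [-0.5, -0.1, -0.4]
width: 0.0315
```

Request:
arm_command --series "0 0 0 0 0 0 0.01; 0 0 0 0 0 0 0.01"

```text
time: 12.9
tool_pos: [0.6288, -0.1855, 0.1557]
ee_rot: [-1.567, 0.008, 0.001]
wrist_force: [-0.6, 0.3, 0.1]
width: 0.0314
```

```bash
python3 go.py .645 -.19 .120; python3 look.py a8 392 150 405 200
```

```text
t 12.9 pos [ 0.6288 -0.1855  0.1557] w 0.0314 F [-0.6  0.3  0.1]
rot [-0.0038  0.0007 -0.0077] shift [ 0.0165  0.0356 -0.0047]
[ 0.6288 -0.1855  0.1557] [-1.5669e+00  7.7000e-03  7.0000e-04] 12.9 [-0.59  0.26  0.06] 0.0314
```

View pics/a8.png

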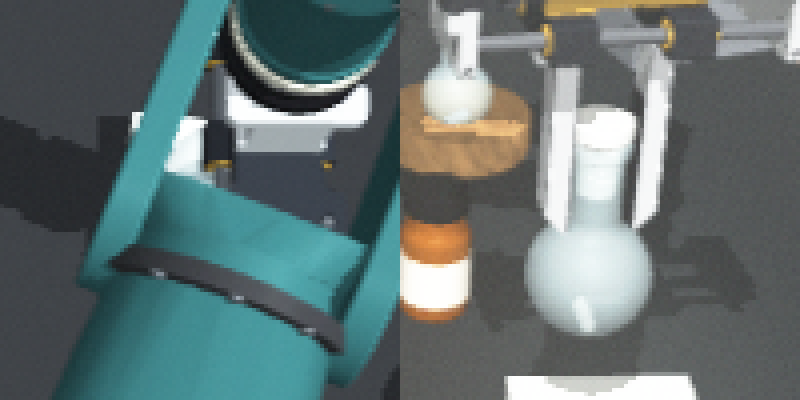

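Run:
```python
from h import *
o=robot.get_obs();x,y,z=o["tool_pos"]
X=355;Y=150
for dz in(-.0301,.0279,.058,-.062): 
    u,v=proj("side",(x,y,z+dz));print(dz,(u-X)*4+400,(v-Y)*4)
```

```text
-0.0301 588.47919670843 271.41606438298027
0.0279 597.3421251770146 170.50231877151475
0.058 602.1708666964164 115.5220269819938
-0.062 583.8366886055569 324.2758932028912
```

Request:
arm_command --series "-0.002 0 -0.004 0.005 0.003 -0.0015 0.01; -0.002 0 -0.004 0.006 0.006 -0.002 0.01; 0 0 0 0.004 0.008 -0.0015 0.01; 0 0 0 0.001 0.008 0 0.01; 0 0 0 0 0.006 0 0.01; 0 0 0 0 0.004 0 0.01; 0 0 0 0 0.002 0 0.01; 0 0 0 0 0 0 0.01; 0 0 0 0 0 0 0.01"

```text
time: 13.9
tool_pos: [0.6448, -0.1907, 0.1153]
ee_rot: [-1.571, -0.0, 0.0]
wrist_force: [0.9, -0.3, -1.6]
width: 0.0313
```

```bash
python3 go.py .6455 -.191 .0822; python3 look.py a9 392 150 405 240
```

```text
t 13.9 pos [ 0.6448 -0.1907  0.1153] w 0.0313 F [ 0.9 -0.3 -1.6]
rot [0.0003 0.0003 0.0002] shift [ 0.0006  0.0331 -0.0003]
[ 0.6448 -0.1907  0.1153] [-1.571e+00 -2.000e-04  3.000e-04] 13.9 [ 0.89 -0.34 -1.65] 0.0313
```

View pics/a9.png

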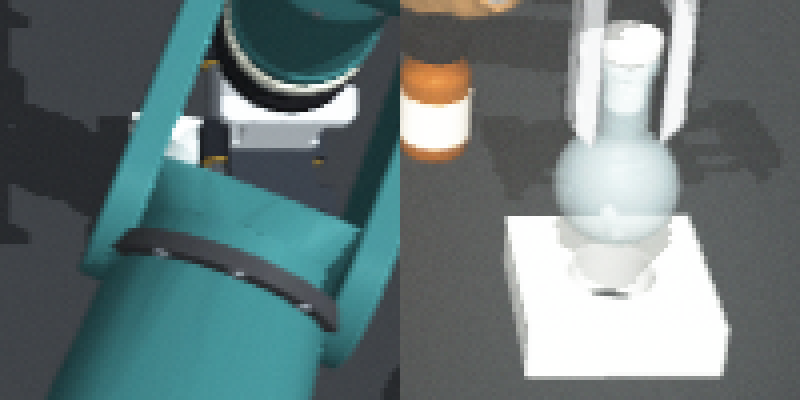

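Request:
arm_command --series "0 0 0 0 0.003 0 0.01; 0 0 0 0 0.006 0 0.01; 0 0 0 0 0.006 0 0.01; 0 0 0 0 0.005 0 0.01; 0 0 0 0 0.004 0 0.01; 0 0 0 0 0.002 0 0.01; 0 0 0 0 0.001 0 0.01; 0 0 0 0 0 0 0.01; 0 0 0 0 0 0 0.01"

```text
time: 14.9
tool_pos: [0.6451, -0.1908, 0.0864]
ee_rot: [-1.571, -0.001, 0.0]
wrist_force: [0.2, 1.0, -0.0]
width: 0.0316
```

```bash
python3 go.py .6455 -.191 .0822; python3 look.py a10 392 150 405 240
```

```text
t 14.9 pos [ 0.6451 -0.1908  0.0864] w 0.0316 F [ 0.2  1.  -0. ]
rot [0.0006 0.0003 0.0011] shift [ 0.0004  0.0042 -0.0002]
[ 0.6451 -0.1908  0.0864] [-1.5714e+00 -1.1000e-03  3.0000e-04] 14.9 [ 0.19  0.98 -0.01] 0.0316
```

View pics/a10.png

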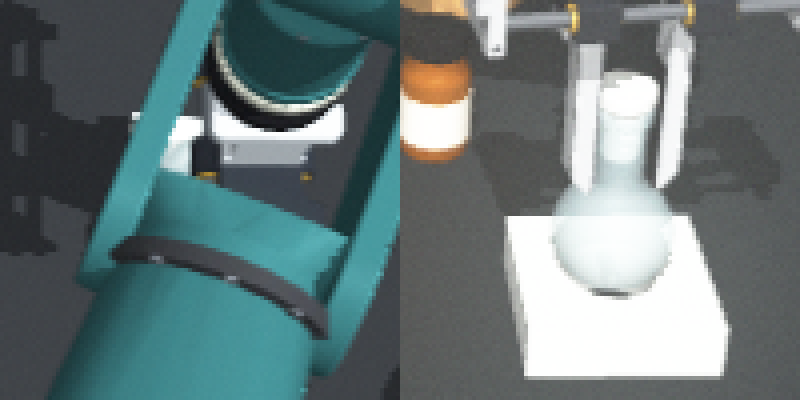

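Request:
arm_command --series "0 0 0 0 0.001 0 0.01; 0 0 0 0 0.001 0 0.01; 0 0 0 0 0.001 0 0.01; 0 0 0 0 0 0 0.01; 0 0 0 0 0 0 0.01"

```text
time: 15.5
tool_pos: [0.6457, -0.1911, 0.0845]
ee_rot: [-1.572, -0.003, 0.0]
wrist_force: [0.1, -0.4, -0.8]
width: 0.0312
```

Request:
arm_command --series "0 0 0 0 0.001 0 0.01; 0 0 0 0 0.001 0 0.01; 0 0 0 0 0.001 0 0.01; 0 0 0 0 0 0 0.01; 0 0 0 0 0 0 0.01"

```text
time: 16.0
tool_pos: [0.6464, -0.1919, 0.0833]
ee_rot: [-1.574, -0.006, 0.0]
wrist_force: [-0.1, -0.4, 0.9]
width: 0.0314
```

Request:
arm_command --series "0.002 0 0.004 -0.0007 0.001 0.0007 0.01; 0 0 0 0 0.001 0 0.01; 0 0 0 0 0 0 0.01; 0 0 0 0 0 0 0.01"

```text
time: 16.4
tool_pos: [0.6465, -0.1918, 0.083]
ee_rot: [-1.574, -0.004, -0.0]
wrist_force: [-0.2, -1.3, 3.2]
width: 0.0314
```

```bash
python3 go.py .6455 -.191 .0822; python3 look.py a11 392 150 405 240
```

```text
t 16.4 pos [ 0.6465 -0.1918  0.083 ] w 0.0314 F [-0.2 -1.3  3.2]
rot [ 0.0028 -0.0002  0.0043] shift [-0.001   0.0008  0.0008]
[ 0.6465 -0.1918  0.083 ] [-1.5736e+00 -4.3000e-03 -2.0000e-04] 16.4 [-0.24 -1.31  3.16] 0.0314
```

View pics/a11.png

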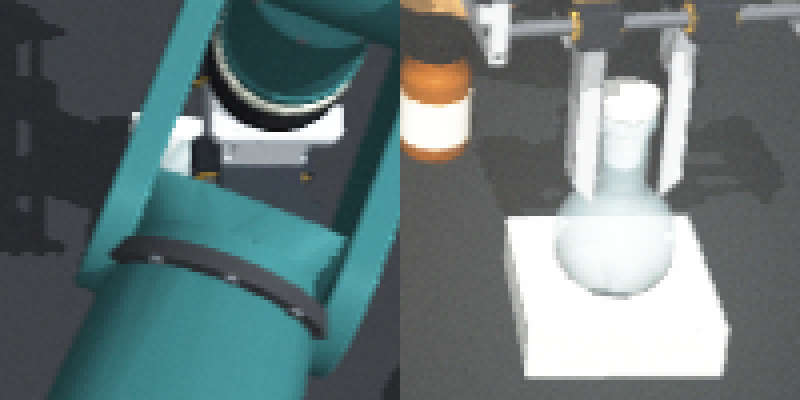

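Request:
arm_command --series "0 0 0 0 0 0 0.031; 0 0 0 0 0 0 0.033; 0 0 0 0 0 0 0.036; 0 0 0 0 0 0 0.042; 0 0 0 0 0 0 0.05; 0 0 0 0 0 0 0.06; 0 0 0 0 0 0 0.06; 0 0 0 0 0 0 0.06; 0 0 0 0 0 0 0.06"

```text
time: 17.4
tool_pos: [0.6452, -0.1904, 0.0795]
ee_rot: [-1.57, 0.0, 0.0]
wrist_force: [-1.3, 1.0, -0.2]
width: 0.0602
```

```bash
python3 go.py .6455 -.191 .0822; python3 look.py a12 392 150 405 240
```

```text
t 17.4 pos [ 0.6452 -0.1904  0.0795] w 0.0602 F [-1.3  1.  -0.2]
rot [-0.0003  0.0004 -0.0003] shift [ 0.0003 -0.0027 -0.0006]
[ 0.6452 -0.1904  0.0795] [-1.5704e+00  3.0000e-04  4.0000e-04] 17.4 [-1.34  1.02 -0.19] 0.0602
```

View pics/a12.png

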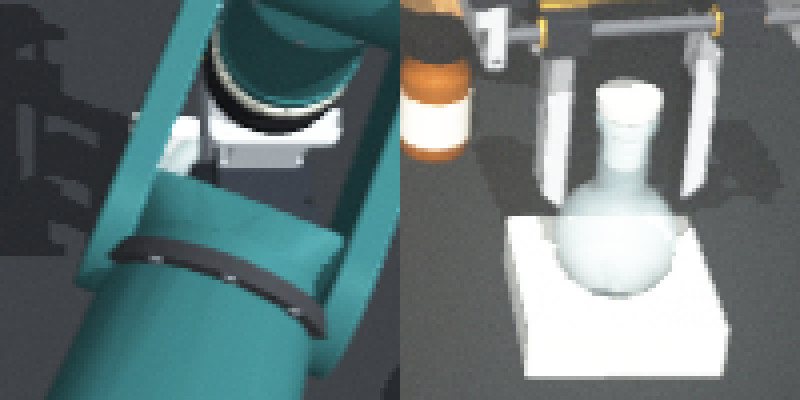

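Request:
arm_command --series "0 0 0 0 -0.006 0 0.06; 0 0 0 0 -0.012 0 0.06; 0 0 0 0 -0.015 0 0.06; 0 0 0 0 -0.015 0 0.06; 0 0 0 0 -0.018 0 0.06; 0 0 0 0 -0.018 0 0.06; 0 0 0 0 -0.018 0 0.06; 0 0 0 0 -0.018 0 0.06; 0 0 0 0 -0.01 0 0.06; 0 0 0 0 -0.006 0 0.06; 0 0 0 0 0 0 0.06; 0 0 0 0 0 0 0.06"

```text
time: 18.7
tool_pos: [0.6466, -0.191, 0.2352]
ee_rot: [-1.575, -0.013, 0.0]
wrist_force: [0.5, -1.3, -0.7]
width: 0.0598
```

Request:
arm_command --series "0 0 0 -0.006 0 0.013 0.06; 0 0 0 -0.012 0 0.026 0.06; 0 0 0 -0.014 0 0.032 0.06; 0 0 0 -0.014 0 0.032 0.06; 0 0 0 -0.014 0 0.032 0.06; 0 0 0 -0.014 0 0.032 0.06; 0 0 0 -0.014 0 0.032 0.06; 0 0 0 -0.014 0 0.032 0.06; 0 0 0 -0.014 0 0.032 0.06; 0 0 0 -0.009 0 0.02 0.06; 0 0 0 -0.005 0 0.01 0.06; 0 0 0 0 0 0 0.06"

```text
time: 19.9
tool_pos: [0.4982, 0.1205, 0.2184]
ee_rot: [-1.568, 0.016, 0.003]
wrist_force: [0.2, -0.1, 0.7]
width: 0.0599
```

```bash
python3 go.py .482 .165 .21
```

```text
t 19.9 pos [0.4982 0.1205 0.2184] w 0.0599 F [ 0.2 -0.1  0.7]
rot [-0.0029  0.0033 -0.0157] shift [-0.0159  0.0088  0.0446]
```

Request:
arm_command --series "-0.001 0.001 -0.005 -0.004 0 0.01 0.06; -0.001 0.001 -0.005 -0.006 0 0.017 0.06; -0.001 0.001 -0.005 -0.004 0 0.01 0.06; 0 0 0 -0.001 0 0.003 0.06; 0 0 0 0 0 0 0.06; 0 0 0 0 0 0 0.06"

```text
time: 20.5
tool_pos: [0.4831, 0.1594, 0.2169]
ee_rot: [-1.573, 0.002, -0.005]
wrist_force: [0.6, 0.2, -0.2]
width: 0.0596
```

```bash
python3 go.py .482 .165 .20;python3 look.py b1 350 160 325 150
```

```text
t 20.5 pos [0.4831 0.1594 0.2169] w 0.0596 F [ 0.6  0.2 -0.2]
rot [ 0.0026 -0.0053 -0.0016] shift [-0.0011  0.0169  0.0057]
[0.4831 0.1594 0.2169] [-1.5734  0.0016 -0.0053] 20.5 [ 0.56  0.21 -0.19] 0.0596
```

View pics/b1.png

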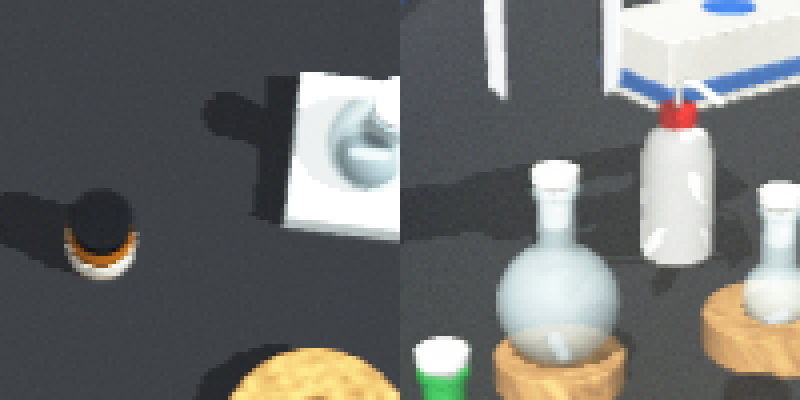

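View pics/b1_top.png

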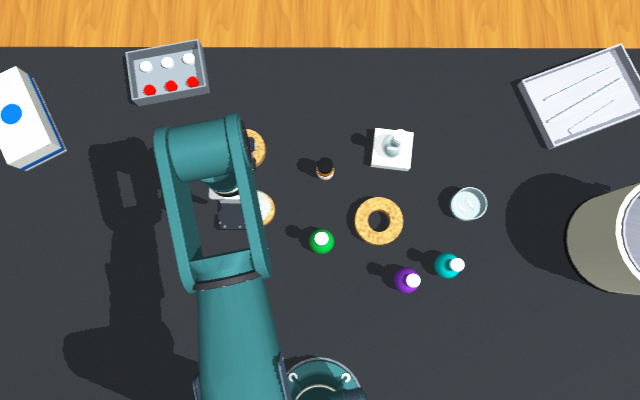

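Run:
```python
from m import *
t=cv2.imread("pics/b1_top.png");hsv=cv2.cvtColor(t,cv2.COLOR_BGR2HSV)
m=np.zeros(t.shape[:2],np.uint8);sub=hsv[190:250,345:412];m[190:250,345:412]=((sub[...,1]>80)&(sub[...,0]>8)&(sub[...,0]<35)&(sub[...,2]>80))
cs,_=cv2.findContours(m,cv2.RETR_CCOMP,cv2.CHAIN_APPROX_NONE)
for c in cs:
    if len(c)>25:
        e=cv2.fitEllipse(c);print("ring",len(c),e,onz("top",*e[0],.032))
# predicted silhouette centroid
M=cv2.moments(max(cs,key=len));c0=np.array([M["m10"],M["m01"]])/M["m00"]
s=least_squares(lambda p:cyl("top",p[0],p[1],0,.032,.062)[0]-c0,onz("top",*c0,.03)[:2],diff_step=1e-4);print("silh",c0,s.x)
print(stop("top",t,398,136,.140),stop("side",cv2.imread("pics/b1_side.png"),411,215,.140))
cv2.imwrite("pics/b1c.png",cv2.resize(t[120:180,362:422],None,fx=8,fy=8,interpolation=0))
```

```text
ring 138 ((378.33587646484375, 220.65476989746094), (47.70338439941406, 48.5540657043457), 93.55946350097656) [ 0.45100006 -0.14951856  0.032     ]
ring 61 ((378.17340087890625, 220.87669372558594), (20.60608673095703, 22.656435012817383), 133.5625762939453) [ 0.45042315 -0.14909339  0.032     ]
silh [378.33131535 220.65538433] [ 0.45276276 -0.15072851]
(array([ 0.64409573, -0.19103868]), array([399.81220657, 135.98122066]), array([389, 129,  19,  17, 213], dtype=int32), 152.46638518502004) (array([ 0.64482452, -0.19606154]), array([411.80813953, 216.22674419]), array([405, 210,  15,  15, 172], dtype=int32), 175.1245105538983)
```

View pics/b1c.png

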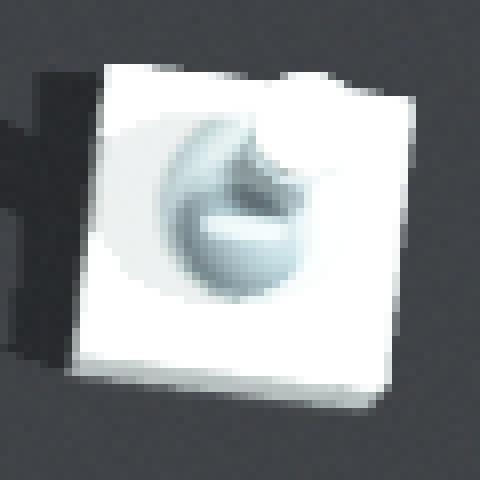

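Request:
arm_command --series "0.001 -0.002 -0.001 -0.0005 0.006 0.002 0.06; 0.001 -0.003 0 -0.0005 0.008 0.002 0.06; 0 0 0 0 0.004 0.001 0.06; 0 0 0 0 0 0 0.06; 0 0 0 0 0 0 0.06"

```text
time: 21.1
tool_pos: [0.4822, 0.1635, 0.1963]
ee_rot: [-1.572, 0.002, -0.002]
wrist_force: [-0.5, 1.1, -0.5]
width: 0.0597
```

```bash
python3 go.py .482 .165 .106;python3 look.py b2 240 205 315 150
```

```text
t 21.1 pos [0.4822 0.1635 0.1963] w 0.0597 F [-0.5  1.1 -0.5]
rot [ 0.001  -0.0022 -0.0021] shift [-0.      0.0903  0.0016]
[0.4822 0.1635 0.1963] [-1.5718  0.0021 -0.0022] 21.1 [-0.48  1.06 -0.54] 0.0597
```

View pics/b2.png

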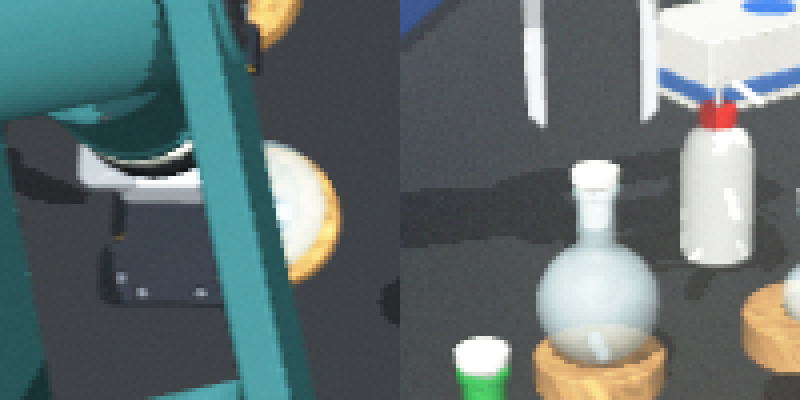

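Request:
arm_command --series "0.001 -0.002 -0.002 0.0005 0.005 0.0015 0.06; 0 0 0 0 0.01 0 0.06; 0 0 0 0 0.012 0 0.06; 0 0 0 0 0.012 0 0.06; 0 0 0 0 0.012 0 0.06; 0 0 0 0 0.012 0 0.06; 0 0 0 0 0.009 0 0.06; 0 0 0 0 0.006 0 0.06; 0 0 0 0 0.003 0 0.06; 0 0 0 0 0.001 0 0.06; 0 0 0 0 0 0 0.06; 0 0 0 0 0 0 0.06"

```text
time: 22.4
tool_pos: [0.4825, 0.165, 0.1066]
ee_rot: [-1.571, 0.001, -0.0]
wrist_force: [-0.1, 0.3, 0.0]
width: 0.0599
```

```bash
python3 go.py .483 .165 .106;python3 look.py b3 240 205 315 150
```

```text
t 22.4 pos [0.4825 0.165  0.1066] w 0.0599 F [-0.1  0.3  0. ]
rot [ 0.0001 -0.0001 -0.0007] shift [ 0.0005  0.0006 -0.    ]
[0.4825 0.165  0.1066] [-1.5709e+00  7.0000e-04 -1.0000e-04] 22.4 [-0.05  0.27  0.01] 0.0599
```

View pics/b3.png

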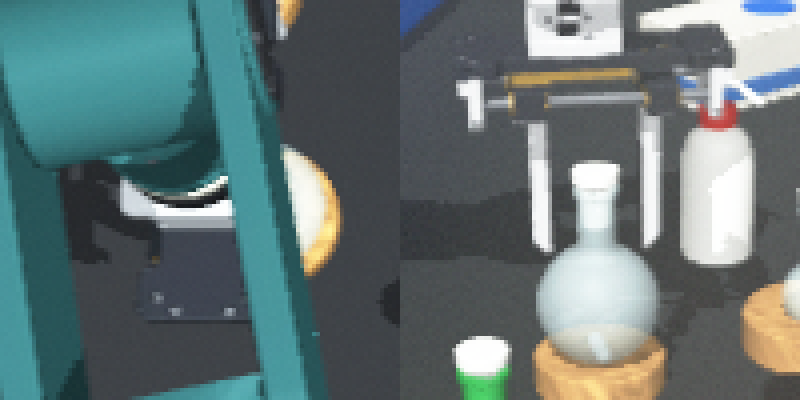

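Request:
arm_command --series "0 0 0 0 0 0 0.045; 0 0 0 0 0 0 0.038; 0 0 0 0 0 0 0.034; 0 0 0 0 0 0 0.032; 0 0 0 0 0 0 0.03; 0 0 0 0 0 0 0.025; 0 0 0 0 0 0 0.02; 0 0 0 0 0 0 0.01; 0 0 0 0 0 0 0.01; 0 0 0 0 0 0 0.01"

```text
time: 23.5
tool_pos: [0.4832, 0.1652, 0.1078]
ee_rot: [-1.57, -0.002, -0.0]
wrist_force: [-0.0, -0.5, -0.5]
width: 0.0308
```

```bash
python3 go.py .483 .165 .106;python3 look.py b4 240 205 315 150
```

```text
t 23.5 pos [0.4832 0.1652 0.1078] w 0.0308 F [-0.  -0.5 -0.5]
rot [-0.0005 -0.      0.0017] shift [-0.0002  0.0018 -0.0002]
[0.4832 0.1652 0.1078] [-1.5703 -0.0017 -0.    ] 23.5 [-0.03 -0.54 -0.54] 0.0308
```

View pics/b4.png

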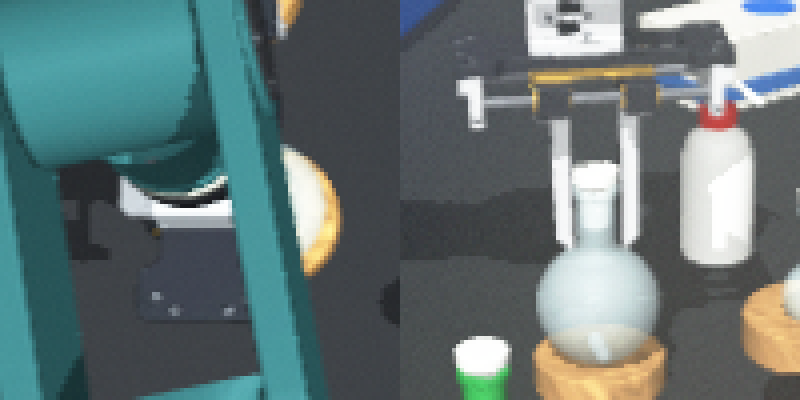

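Request:
arm_command --series "0 0 0 0 -0.003 0 0.01; 0 0 0 0 -0.006 0 0.01; 0 0 0 0 -0.01 0 0.01; 0 0 0 0 -0.014 0 0.01; 0 0 0 0 -0.016 0 0.01; 0 0 0 0 -0.016 0 0.01; 0 0 0 0 -0.016 0 0.01; 0 0 0 0 -0.016 0 0.01; 0 0 0 0 -0.016 0 0.01; 0 0 0 0 -0.01 0 0.01; 0 0 0 0 -0.005 0 0.01; 0 0 0 0 0 0 0.01"

```text
time: 24.8
tool_pos: [0.4833, 0.1653, 0.2503]
ee_rot: [-1.569, -0.008, 0.0]
wrist_force: [-0.2, 0.1, -1.6]
width: 0.0314
```

```bash
python3 go.py .452 -.151 .25;python3 look.py b5 240 205 315 120
```

```text
t 24.8 pos [0.4833 0.1653 0.2503] w 0.0314 F [-0.2  0.1 -1.6]
rot [-0.0019  0.      0.0079] shift [-0.0314 -0.0006 -0.3163]
[0.4833 0.1653 0.2503] [-1.5689 -0.0079  0.    ] 24.8 [-0.24  0.14 -1.56] 0.0314
```

View pics/b5.png

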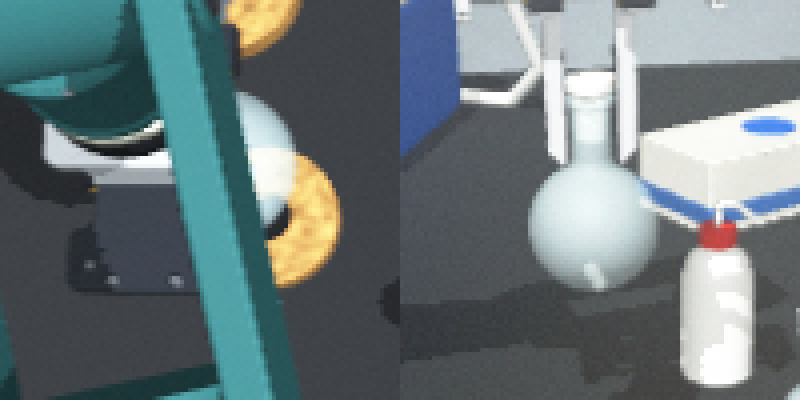

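Request:
arm_command --series "-0.001 0 0.004 0 0 -0.006 0.01; -0.001 0 0.004 0 0 -0.012 0.01; 0 0 0 -0.002 0 -0.018 0.01; 0 0 0 -0.003 0 -0.024 0.01; 0 0 0 -0.003 0 -0.024 0.01; 0 0 0 -0.003 0 -0.024 0.01; 0 0 0 -0.003 0 -0.024 0.01; 0 0 0 -0.003 0 -0.024 0.01; 0 0 0 -0.003 0 -0.024 0.01; 0 0 0 -0.003 0 -0.024 0.01; 0 0 0 -0.003 0 -0.024 0.01; 0 0 0 -0.002 0 -0.018 0.01"

```text
time: 26.1
tool_pos: [0.4475, -0.0973, 0.2395]
ee_rot: [-1.575, 0.024, -0.001]
wrist_force: [0.6, -0.3, -2.3]
width: 0.0313
```

Request:
arm_command --series "0 0 0 0 0 -0.012 0.01; 0 0 0 0 0 -0.006 0.01; 0 0 0 0 0 -0.002 0.01; 0 0 0 0 0 0 0.01; 0 0 0 0 0 0 0.01"

```text
time: 26.6
tool_pos: [0.4458, -0.1207, 0.2377]
ee_rot: [-1.573, 0.028, -0.005]
wrist_force: [-0.1, 0.1, -1.5]
width: 0.0312
```

```bash
python3 go.py .452 -.151 .20
```

```text
t 26.6 pos [ 0.4458 -0.1207  0.2377] w 0.0312 F [-0.1  0.1 -1.5]
rot [ 0.0024 -0.0054 -0.0285] shift [ 0.0075  0.0375 -0.0302]
```

Request:
arm_command --series "0 -0.001 -0.007 0.001 0 -0.004 0.01; 0.001 -0.002 -0.007 0.002 0.002 -0.008 0.01; 0.001 -0.002 -0.007 0.002 0.004 -0.008 0.01; 0 0 -0.006 0.002 0.006 -0.006 0.01; 0 0 0 0 0.006 -0.003 0.01; 0 0 0 0 0.004 0 0.01; 0 0 0 0 0.002 0 0.01; 0 0 0 0 0 0 0.01; 0 0 0 0 0 0 0.01"

```text
time: 27.5
tool_pos: [0.4531, -0.1506, 0.2105]
ee_rot: [-1.57, 0.001, 0.003]
wrist_force: [-0.2, -0.4, -1.2]
width: 0.0311
```

```bash
python3 go.py .452 -.151 .16;python3 look.py b6 380 215 315 200
```

```text
t 27.5 pos [ 0.4531 -0.1506  0.2105] w 0.0311 F [-0.2 -0.4 -1.2]
rot [-0.001   0.003  -0.0005] shift [-0.0011  0.0505 -0.0005]
[ 0.4531 -0.1506  0.2105] [-1.5698e+00  5.0000e-04  3.0000e-03] 27.5 [-0.15 -0.44 -1.17] 0.0311
```

View pics/b6.png

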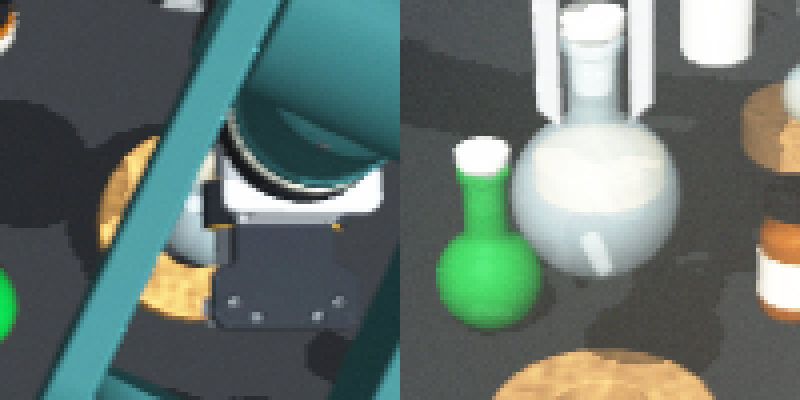

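Request:
arm_command --series "-0.001 0.003 0 -0.0005 0.004 0 0.01; 0 0 0 0 0.008 0 0.01; 0 0 0 0 0.011 0 0.01; 0 0 0 0 0.012 0 0.01; 0 0 0 0 0.012 0 0.01; 0 0 0 0 0.011 0 0.01; 0 0 0 0 0.008 0 0.01; 0 0 0 0 0.006 0 0.01; 0 0 0 0 0.004 0 0.01; 0 0 0 0 0.002 0 0.01; 0 0 0 0 0 0 0.01; 0 0 0 0 0 0 0.01"

```text
time: 28.8
tool_pos: [0.4523, -0.1501, 0.125]
ee_rot: [-1.571, 0.001, 0.0]
wrist_force: [0.4, 0.1, -1.3]
width: 0.0311
```

```bash
python3 go.py .4525 -.151 .1078;python3 look.py b7 380 215 315 230
```

```text
t 28.8 pos [ 0.4523 -0.1501  0.125 ] w 0.0311 F [ 0.4  0.1 -1.3]
rot [-0.0003  0.0005 -0.0013] shift [ 0.0002  0.0172 -0.0009]
[ 0.4523 -0.1501  0.125 ] [-1.5705e+00  1.3000e-03  5.0000e-04] 28.8 [ 0.38  0.14 -1.35] 0.0311
```

View pics/b7.png

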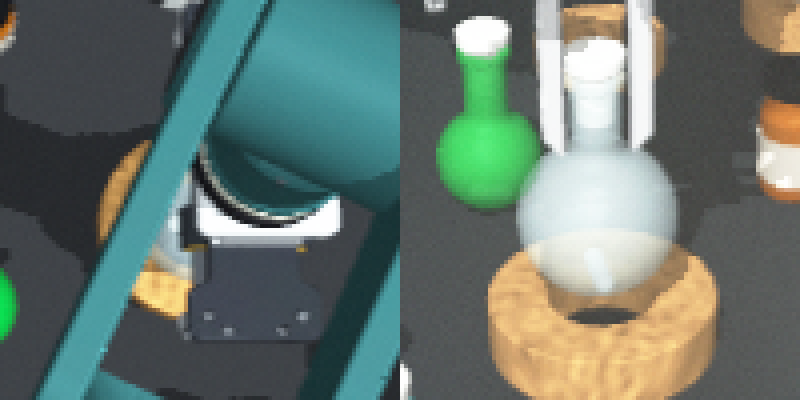

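Run:
```python
from h import *
for w in((.4523,-.1501,.080),(.4523,-.1501,.063),(.4523,-.1501,.016),(.4525,-.151,.016),(.454,-.152,.016),(.454,-.152,.032)):
    u,v=proj("side",w);print(w,(u-265)*4+400,(v-180)*4)
```

```text
(0.4523, -0.1501, 0.08) 596.9890505881692 214.26987227344034
(0.4523, -0.1501, 0.063) 597.6582496883514 241.01417557951027
(0.4523, -0.1501, 0.016) 599.4490581994144 312.5831988641264
(0.4525, -0.151, 0.016) 599.9777558431401 313.544711861143
(0.454, -0.152, 0.016) 602.9045375615042 314.43048195682536
(0.454, -0.152, 0.032) 602.3314674652854 290.4250567082365
```

Request:
arm_command --series "0 0 0 0.0007 0.003 -0.0007 0.01; 0 0 0 0.0003 0.004 0 0.01; 0 0 0 0 0.003 0 0.01; 0 0 0 0 0.002 0 0.01; 0 0 0 0 0.001 0 0.01; 0 0 0 0 0 0 0.01; 0 0 0 0 0 0 0.01"

```text
time: 29.6
tool_pos: [0.4538, -0.151, 0.1116]
ee_rot: [-1.571, -0.0, 0.0]
wrist_force: [-0.2, 0.1, -1.0]
width: 0.0312
```

```bash
python3 go.py .4533 -.151 .1078
```

```text
t 29.6 pos [ 0.4538 -0.151   0.1116] w 0.0312 F [-0.2  0.1 -1. ]
rot [0.0004 0.0005 0.0001] shift [-0.0005  0.0038  0.    ]
```

Request:
arm_command --series "0 0 0 0 0.0015 0 0.01; 0 0 0 0 0.0015 0 0.01; 0 0 0 0 0.001 0 0.01; 0 0 0 0 0 0 0.01; 0 0 0 0 0 0 0.01"

```text
time: 30.1
tool_pos: [0.4541, -0.1513, 0.108]
ee_rot: [-1.572, -0.001, 0.0]
wrist_force: [-0.5, -0.3, -1.4]
width: 0.0315
```

Request:
arm_command --series "0 0 0 0 0.001 0 0.01; 0 0 0 0 0.001 0 0.01; 0 0 0 0 0 0 0.01; 0 0 0 0 0 0 0.01"

```text
time: 30.5
tool_pos: [0.4544, -0.1518, 0.1077]
ee_rot: [-1.573, -0.002, 0.0]
wrist_force: [-0.6, -0.3, -0.6]
width: 0.0314
```

```bash
python3 go.py .4533 -.151 .1078;python3 look.py b8 380 215 315 230
```

```text
t 30.5 pos [ 0.4544 -0.1518  0.1077] w 0.0314 F [-0.6 -0.3 -0.6]
rot [0.0025 0.0004 0.0023] shift [-0.0011 -0.0001  0.0008]
[ 0.4544 -0.1518  0.1077] [-1.5733e+00 -2.3000e-03  4.0000e-04] 30.5 [-0.56 -0.28 -0.63] 0.0314
```

View pics/b8.png

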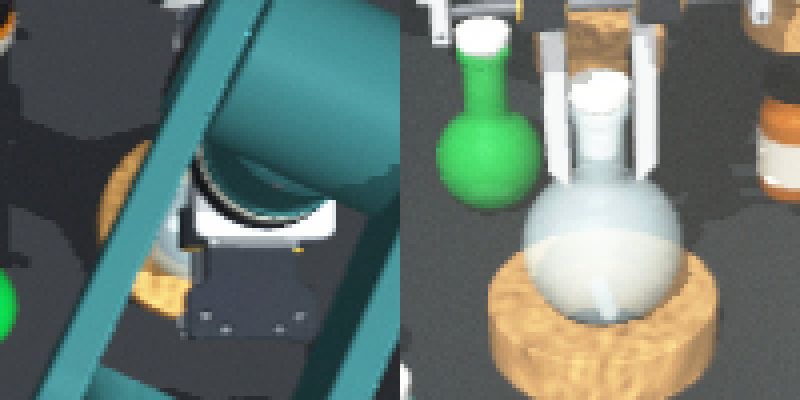

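Request:
arm_command --series "0.002 0 0.002 -0.0005 0.0012 0.0005 0.01; 0 0 0 0 0.001 0 0.01; 0 0 0 0 0 0 0.01; 0 0 0 0 0 0 0.01"

```text
time: 31.0
tool_pos: [0.4546, -0.1521, 0.1075]
ee_rot: [-1.573, -0.003, 0.0]
wrist_force: [-1.6, 0.9, 1.2]
width: 0.0311
```

Request:
arm_command --series "0 0 0 0 0 0 0.031; 0 0 0 0 0 0 0.033; 0 0 0 0 0 0 0.036; 0 0 0 0 0 0 0.042; 0 0 0 0 0 0 0.05; 0 0 0 0 0 0 0.06; 0 0 0 0 0 0 0.06; 0 0 0 0 0 0 0.06; 0 0 0 0 0 0 0.06"

```text
time: 31.9
tool_pos: [0.455, -0.1516, 0.1057]
ee_rot: [-1.572, -0.003, 0.0]
wrist_force: [-0.6, 0.3, 0.1]
width: 0.0598
```

```bash
python3 go.py .4533 -.151 .1078;python3 look.py b9 380 215 315 230
```

```text
t 31.9 pos [ 0.455  -0.1516  0.1057] w 0.0598 F [-0.6  0.3  0.1]
rot [0.0011 0.0005 0.0027] shift [-0.0017 -0.0021  0.0006]
[ 0.455  -0.1516  0.1057] [-1.5719e+00 -2.7000e-03  5.0000e-04] 31.9 [-0.6   0.34  0.09] 0.0598
```

View pics/b9.png

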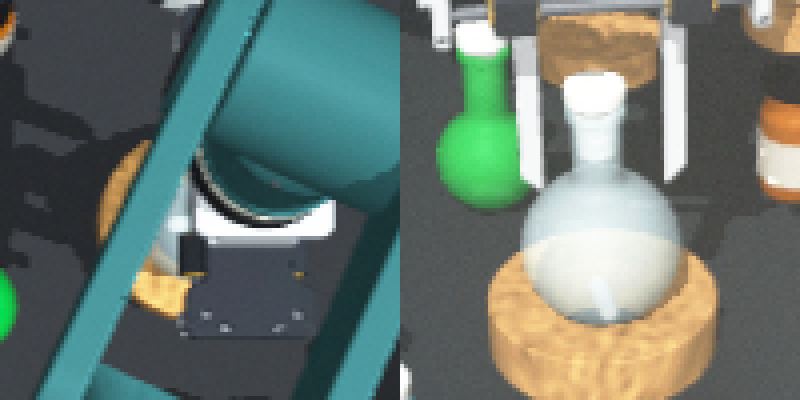

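Request:
arm_command --series "0 0 0 -0.0005 -0.004 0.0005 0.06; 0 0 0 0 -0.008 0 0.06; 0 0 0 0 -0.012 0 0.06; 0 0 0 0 -0.016 0 0.06; 0 0 0 0 -0.016 0 0.06; 0 0 0 0 -0.016 0 0.06; 0 0 0 0 -0.014 0 0.06; 0 0 0 0 -0.008 0 0.06; 0 0 0 0 -0.004 0 0.06; 0 0 0 0 0 0 0.06"

```text
time: 33.0
tool_pos: [0.4553, -0.1514, 0.2157]
ee_rot: [-1.575, -0.01, 0.001]
wrist_force: [-0.3, 0.4, 0.4]
width: 0.0606
```

Request:
arm_command --series "0 0 0 0.007 0 0.013 0.06; 0 0 0 0.014 0 0.026 0.06; 0 0 0 0.016 0 0.03 0.06; 0 0 0 0.016 0 0.03 0.06; 0 0 0 0.016 0 0.03 0.06; 0 0 0 0.016 0 0.03 0.06; 0 0 0 0.016 0 0.03 0.06; 0 0 0 0.016 0 0.03 0.06; 0 0 0 0.016 0 0.03 0.06; 0 0 0 0.014 0 0.026 0.06; 0 0 0 0.007 0 0.013 0.06; 0 0 0 0.003 0 0.006 0.06"

```text
time: 34.2
tool_pos: [0.6139, 0.1521, 0.2032]
ee_rot: [-1.577, 0.01, -0.005]
wrist_force: [0.6, 0.1, -0.9]
width: 0.0598
```

Request:
arm_command --series "0 0 0 0 0 0 0.06; 0 0 0 0 0 0 0.06"

```text
time: 34.4
tool_pos: [0.6133, 0.1514, 0.2021]
ee_rot: [-1.579, 0.012, -0.005]
wrist_force: [-0.1, 0.9, 0.4]
width: 0.0603
```

```bash
python3 go.py .645 .2037 .18;python3 look.py c1 380 215 370 160
```

```text
t 34.4 pos [0.6133 0.1514 0.2021] w 0.0603 F [-0.1  0.9  0.4]
rot [ 0.0077 -0.0049 -0.0121] shift [0.0317 0.0213 0.0526]
[0.6133 0.1514 0.2021] [-1.5785  0.0121 -0.0049] 34.4 [-0.11  0.93  0.36] 0.0603
```

View pics/c1.png

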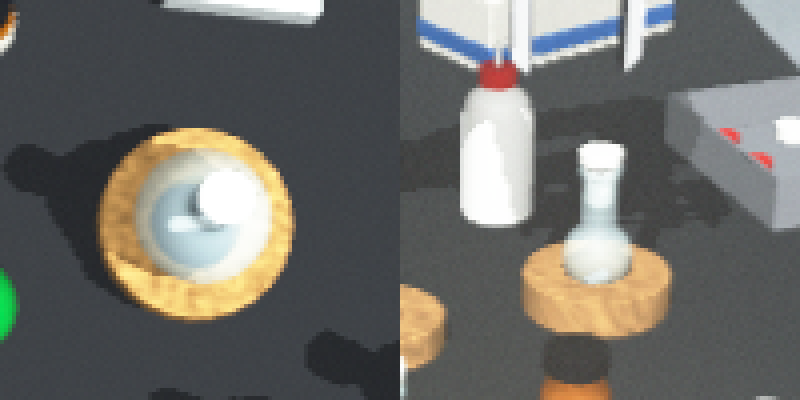

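View pics/c1_top.png

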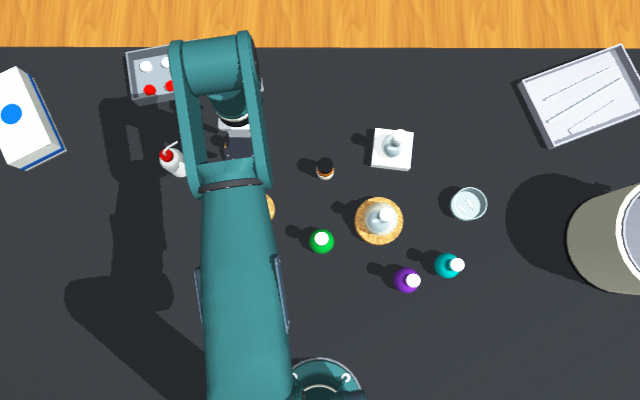

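Request:
arm_command --series "0.002 -0.001 -0.003 0.005 0 0.008 0.06; 0.002 -0.002 -0.003 0.008 0.002 0.014 0.06; 0.002 -0.001 -0.003 0.008 0.004 0.014 0.06; 0.001 0 -0.003 0.006 0.006 0.009 0.06; 0 0 0 0.003 0.004 0.004 0.06; 0 0 0 0.001 0.002 0.002 0.06; 0 0 0 0 0 0 0.06; 0 0 0 0 0 0 0.06"

```text
time: 35.3
tool_pos: [0.6471, 0.2052, 0.1823]
ee_rot: [-1.571, -0.001, -0.003]
wrist_force: [0.2, -0.4, -0.0]
width: 0.0598
```

```bash
python3 go.py .645 .2037 .066;python3 look.py c2 240 145 370 140
```

```text
t 35.3 pos [0.6471 0.2052 0.1823] w 0.0598 F [ 0.2 -0.4 -0. ]
rot [ 0.0001 -0.0029  0.0015] shift [-0.0023  0.1163 -0.0015]
[0.6471 0.2052 0.1823] [-1.5709e+00 -1.5000e-03 -2.9000e-03] 35.3 [ 0.2  -0.44 -0.02] 0.0598
```

View pics/c2.png

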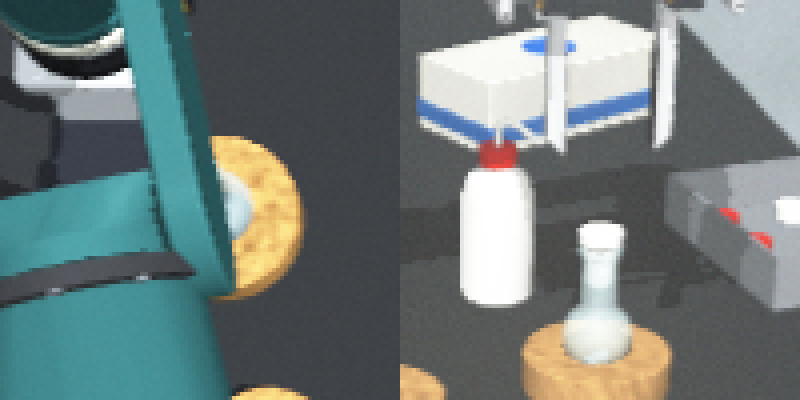

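Request:
arm_command --series "0 -0.002 0.001 -0.001 0.005 -0.0007 0.06; 0 -0.001 0.0005 -0.001 0.01 -0.0007 0.06; 0 0 0 0 0.014 0 0.06; 0 0 0 0 0.014 0 0.06; 0 0 0 0 0.014 0 0.06; 0 0 0 0 0.014 0 0.06; 0 0 0 0 0.012 0 0.06; 0 0 0 0 0.008 0 0.06; 0 0 0 0 0.005 0 0.06; 0 0 0 0 0.002 0 0.06; 0 0 0 0 0 0 0.06; 0 0 0 0 0 0 0.06"

```text
time: 36.6
tool_pos: [0.6439, 0.2021, 0.0747]
ee_rot: [-1.571, 0.002, -0.001]
wrist_force: [0.1, 0.2, 0.3]
width: 0.0601
```

```bash
python3 go.py .645 .2037 .067;python3 look.py c3 240 145 370 160
```

```text
t 36.6 pos [0.6439 0.2021 0.0747] w 0.0601 F [0.1 0.2 0.3]
rot [ 0.0007 -0.0015 -0.002 ] shift [0.0011 0.0077 0.0016]
[0.6439 0.2021 0.0747] [-1.5715e+00  2.0000e-03 -1.5000e-03] 36.6 [0.12 0.23 0.3 ] 0.0601
```

View pics/c3.png

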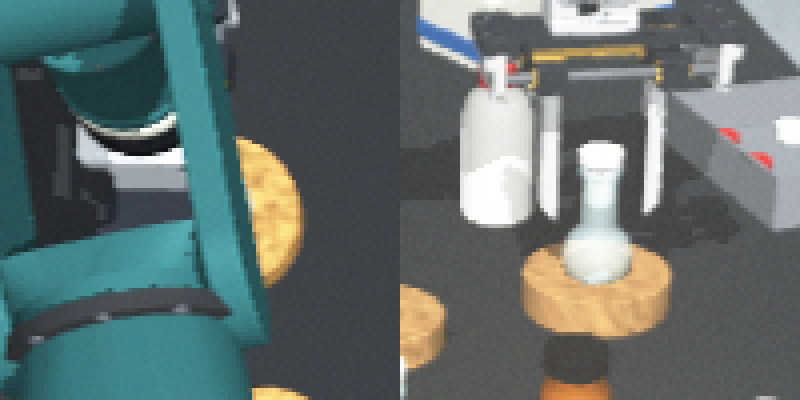

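Request:
arm_command --series "0 -0.001 -0.002 0.0005 0.003 0.001 0.05; 0 0 0 0 0.002 0 0.045; 0 0 0 0 0.001 0 0.045; 0 0 0 0 0 0 0.04; 0 0 0 0 0 0 0.036; 0 0 0 0 0 0 0.033; 0 0 0 0 0 0 0.031; 0 0 0 0 0 0 0.028; 0 0 0 0 0 0 0.02; 0 0 0 0 0 0 0.01; 0 0 0 0 0 0 0.01; 0 0 0 0 0 0 0.01"

```text
time: 37.9
tool_pos: [0.6455, 0.2035, 0.0702]
ee_rot: [-1.571, -0.004, -0.0]
wrist_force: [-0.5, 0.1, -0.2]
width: 0.0312
```

```bash
python3 go.py .645 .2037 .067;python3 look.py c4 240 145 370 160
```

```text
t 37.9 pos [0.6455 0.2035 0.0702] w 0.0312 F [-0.5  0.1 -0.2]
rot [-0.0002 -0.0004  0.0037] shift [-0.0005  0.0032  0.0002]
[0.6455 0.2035 0.0702] [-1.5706e+00 -3.7000e-03 -4.0000e-04] 37.9 [-0.45  0.1  -0.24] 0.0312
```

View pics/c4.png

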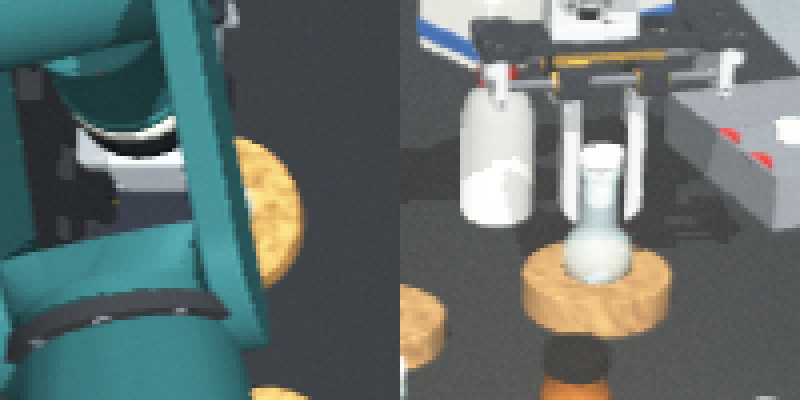

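Request:
arm_command --series "0 0 0 0 -0.003 0 0.01; 0 0 0 0 -0.006 0 0.01; 0 0 0.001 0 -0.01 0 0.01; 0 0 0.001 0 -0.012 0 0.01; 0 0 0.001 0 -0.012 0 0.01; 0 0 0.001 0 -0.012 0 0.01; 0 0 0.001 0 -0.01 0 0.01; 0 0 0 0 -0.006 0 0.01; 0 0 0 0 -0.003 0 0.01; 0 0 0 0 0 0 0.01"

```text
time: 39.0
tool_pos: [0.6464, 0.2037, 0.1537]
ee_rot: [-1.57, -0.003, -0.0]
wrist_force: [0.2, -0.2, -0.8]
width: 0.0315
```

```bash
python3 go.py .4825 .165 .15;python3 look.py c5 240 145 370 140
python3 - <<'E'
from m import *
for n in("b6","b9"):
    t=cv2.imread(f"pics/{n}_top.png");hsv=cv2.cvtColor(t,cv2.COLOR_BGR2HSV)
    m=np.zeros(t.shape[:2],np.uint8);b=(slice(175,245),slice(215,295));sub=hsv[b];m[b]=((sub[...,1]>80)&(sub[...,0]>8)&(sub[...,0]<35)&(sub[...,2]>80))
    cs,_=cv2.findContours(m,cv2.RETR_EXTERNAL,cv2.CHAIN_APPROX_NONE)
    c=max(cs,key=len);M=cv2.moments(c);c0=np.array([M["m10"],M["m01"]])/M["m00"]
    s=least_squares(lambda p:cyl("top",p[0],p[1],0,.024,.046)[0]-c0,onz("top",*c0,.03)[:2],diff_step=1e-4);print("silh",c0,s.x,M["m00"],cyl("top",*s.x,0,.024,.046)[1])
cv2.imwrite("pics/b9s.png",cv2.resize(cv2.imread("pics/b9_top.png")[170:245,215:295],None,fx=5,fy=5,interpolation=0))
E
```

```text
t 39.0 pos [0.6464 0.2037 0.1537] w 0.0315 F [ 0.2 -0.2 -0.8]
rot [-0.0011 -0.0003  0.0027] shift [-0.1639  0.0032 -0.0387]
[0.6464 0.2037 0.1537] [-1.5697e+00 -2.7000e-03 -3.0000e-04] 39.0 [ 0.22 -0.25 -0.77] 0.0315
silh [256.65359477 209.03818369] [0.48193942 0.16684668] 969.0 1014.5674040542217
silh [256.49939204 208.93260379] [0.48221752 0.1672609 ] 959.5 1014.5744544485351
```

View pics/c5.png

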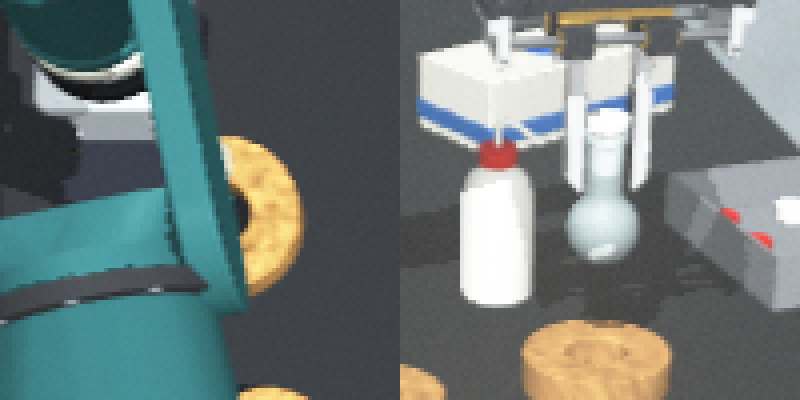

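View pics/b9s.png

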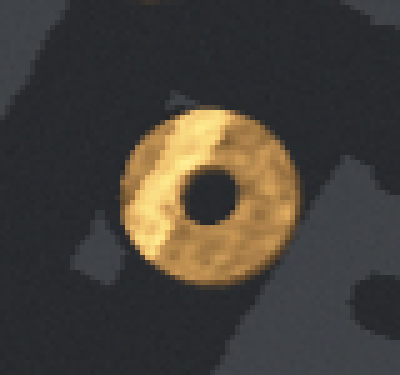

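Request:
arm_command --series "0 0 0.002 -0.006 0 -0.001 0.01; 0 0 0 -0.012 0 -0.003 0.01; 0 0 0 -0.018 0 -0.004 0.01; 0 0 0 -0.018 0 -0.004 0.01; 0 0 0 -0.018 0 -0.004 0.01; 0 0 0 -0.018 0 -0.005 0.01; 0 0 0 -0.018 0 -0.005 0.01; 0 0 0 -0.018 0 -0.005 0.01; 0 0 0 -0.012 0 -0.003 0.01; 0 0 0 -0.006 0 -0.001 0.01; 0 0 0 0 0 0 0.01; 0 0 0 0 0 0 0.01"

```text
time: 40.3
tool_pos: [0.4879, 0.1657, 0.1438]
ee_rot: [-1.574, 0.019, -0.0]
wrist_force: [0.5, -0.9, -1.0]
width: 0.0316
```

```bash
python3 go.py .4825 .1655 .0732;python3 look.py c6 240 200 320 160
```

```text
t 40.3 pos [0.4879 0.1657 0.1438] w 0.0316 F [ 0.5 -0.9 -1. ]
rot [ 0.003   0.     -0.0192] shift [-0.004   0.0707 -0.    ]
[0.4879 0.1657 0.1438] [-1.5738  0.0192 -0.    ] 40.3 [ 0.47 -0.86 -0.96] 0.0316
```

View pics/c6.png

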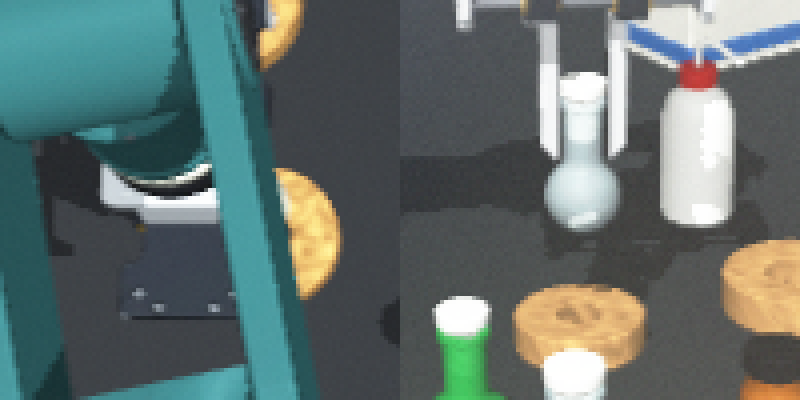

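Request:
arm_command --series "0.001 0 -0.005 -0.001 0.003 0 0.01; 0.001 0 -0.005 -0.002 0.007 0 0.01; 0.001 0 -0.005 -0.001 0.01 0 0.01; 0 0 -0.003 0 0.011 0 0.01; 0 0 0 0 0.008 0 0.01; 0 0 0 0 0.006 0 0.01; 0 0 0 0 0.004 0 0.01; 0 0 0 0 0.002 0 0.01; 0 0 0 0 0 0 0.01; 0 0 0 0 0 0 0.01"

```text
time: 41.4
tool_pos: [0.4838, 0.1657, 0.0863]
ee_rot: [-1.571, 0.003, -0.0]
wrist_force: [-1.6, -0.1, -0.1]
width: 0.0313
```

```bash
python3 go.py .4825 .1655 .0732;python3 look.py c7 240 200 315 170
python3 - <<'E'
from h import *
x,y,z=robot.get_obs()["tool_pos"]
for w in((x,y,z-.0292),(x,y,.044),(.4825,.1655,.012)):
    u,v=proj("side",w);print(np.round(w,3),(u-265)*4+400,(v-120)*4)
E
```

```text
t 41.4 pos [0.4838 0.1657 0.0863] w 0.0313 F [-1.6 -0.1 -0.1]
rot [ 0.0005 -0.0003 -0.003 ] shift [-0.0012  0.0131 -0.0002]
[0.4838 0.1657 0.0863] [-1.5713e+00  3.0000e-03 -3.0000e-04] 41.4 [-1.6  -0.07 -0.11] 0.0313
[0.484 0.166 0.057] 598.623397097419 227.50708625849006
[0.484 0.166 0.044] 599.014609386189 244.66369483406265
[0.482 0.166 0.012] 598.0844717532987 285.5451857365649
```

View pics/c7.png

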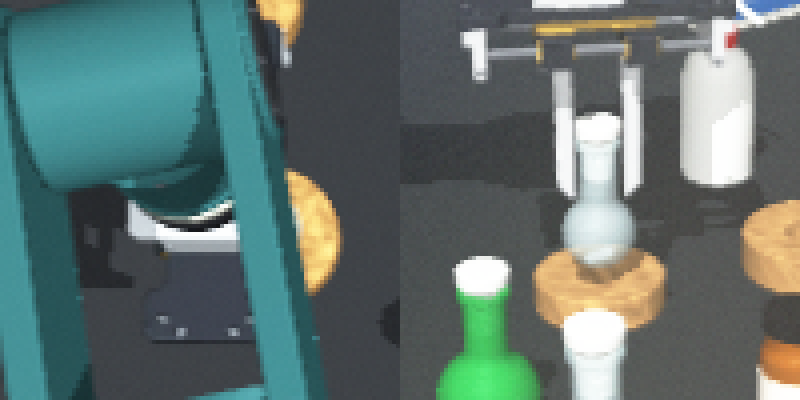

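Request:
arm_command --series "0 0 -0.002 0 0.003 0 0.01; 0 0 0 0 0.003 0 0.01; 0 0 0 0 0.002 0 0.01; 0 0 0 0 0.0015 0 0.01; 0 0 0 0 0.001 0 0.01; 0 0 0 0 0 0 0.01; 0 0 0 0 0 0 0.01"

```text
time: 42.2
tool_pos: [0.4844, 0.1659, 0.0759]
ee_rot: [-1.571, -0.001, -0.0]
wrist_force: [-0.2, 0.2, 0.3]
width: 0.0312
```

Request:
arm_command --series "0 0 0 0 0.001 0 0.01; 0 0 0 0 0.001 0 0.01; 0 0 0 0 0 0 0.01; 0 0 0 0 0 0 0.01"

```text
time: 42.6
tool_pos: [0.4846, 0.1659, 0.0742]
ee_rot: [-1.571, -0.002, -0.0]
wrist_force: [-0.1, 0.3, 0.6]
width: 0.0313
```

Request:
arm_command --series "0 0 0.002 -0.0005 0.001 0 0.01; 0 0 0 0 0.001 0 0.01; 0 0 0 0 0 0 0.01; 0 0 0 0 0 0 0.01"

```text
time: 43.0
tool_pos: [0.4848, 0.1662, 0.0739]
ee_rot: [-1.57, -0.002, -0.0]
wrist_force: [-0.3, -0.1, 0.8]
width: 0.0312
```

```bash
python3 go.py .4835 .1655 .0732;python3 look.py c8 240 200 315 170
```

```text
t 43.0 pos [0.4848 0.1662 0.0739] w 0.0312 F [-0.3 -0.1  0.8]
rot [-0.0008 -0.0002  0.0019] shift [-0.0013  0.0007 -0.0007]
[0.4848 0.1662 0.0739] [-1.5699e+00 -1.9000e-03 -2.0000e-04] 43.0 [-0.32 -0.14  0.83] 0.0312
```

View pics/c8.png

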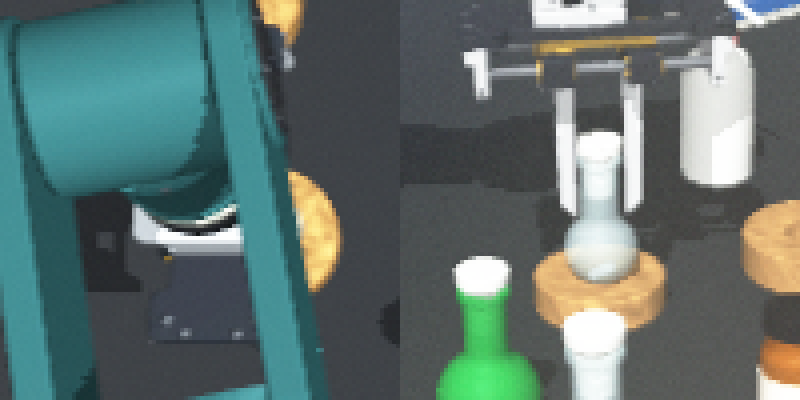

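Request:
arm_command --series "0 0 0 -0.0005 0.0012 -0.0005 0.01; 0 0 0 0 0.0012 0 0.01; 0 0 0 0 0 0 0.01; 0 0 0 0 0 0 0.01"

```text
time: 43.5
tool_pos: [0.485, 0.1664, 0.0738]
ee_rot: [-1.568, -0.004, -0.0]
wrist_force: [-1.4, -0.4, 2.9]
width: 0.0317
```

Request:
arm_command --series "0 0 0 0 0 0 0.031; 0 0 0 0 0 0 0.033; 0 0 0 0 0 0 0.036; 0 0 0 0 0 0 0.042; 0 0 0 0 0 0 0.05; 0 0 0 0 0 0 0.06; 0 0 0 0 0 0 0.06; 0 0 0 0 0 0 0.06"

```text
time: 44.3
tool_pos: [0.4844, 0.1659, 0.0712]
ee_rot: [-1.569, -0.002, -0.0]
wrist_force: [-0.4, -0.7, 0.4]
width: 0.0601
```

```bash
python3 go.py .4835 .1655 .0732;python3 look.py c9 240 200 315 170
```

```text
t 44.3 pos [0.4844 0.1659 0.0712] w 0.0601 F [-0.4 -0.7  0.4]
rot [-0.0015 -0.0003  0.002 ] shift [-0.0009 -0.002  -0.0004]
[0.4844 0.1659 0.0712] [-1.5693e+00 -2.0000e-03 -3.0000e-04] 44.3 [-0.4  -0.69  0.38] 0.0601
```

View pics/c9.png

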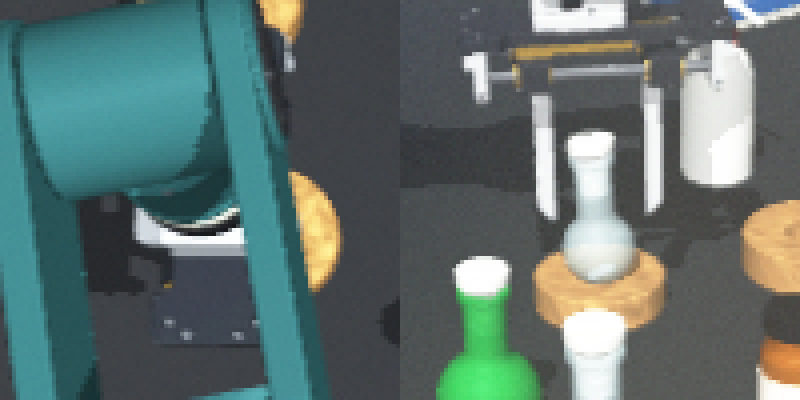

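Request:
arm_command --series "-0.001 0 0.002 -0.0007 -0.0015 0 0.05; 0 0 0 0 0 0 0.045; 0 0 0 0 0 0 0.042; 0 0 0 0 0 0 0.04"

```text
time: 44.8
tool_pos: [0.4838, 0.166, 0.0732]
ee_rot: [-1.57, -0.0, -0.0]
wrist_force: [0.5, 0.7, 0.3]
width: 0.0402
```

```bash
python3 go.py .4835 .1655 .0732;python3 look.py c10 240 200 315 170
```

```text
t 44.8 pos [0.4838 0.166  0.0732] w 0.0402 F [0.5 0.7 0.3]
rot [-0.0005 -0.0002  0.0004] shift [-0.0003 -0.     -0.0005]
[0.4838 0.166  0.0732] [-1.5703e+00 -4.0000e-04 -2.0000e-04] 44.8 [0.52 0.68 0.33] 0.0402
```

View pics/c10.png

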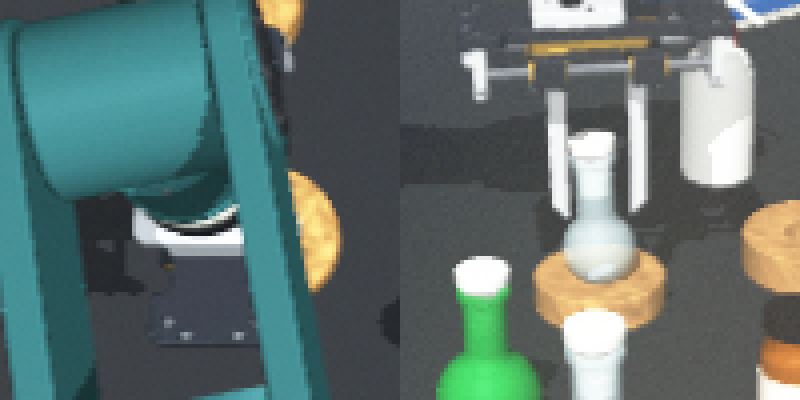

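Request:
arm_command --series "0 0 0 0 0 0 0.037; 0 0 0 0 0 0 0.035; 0 0 0 0 0 0 0.0335; 0 0 0 0 0 0 0.0325; 0 0 0 0 0 0 0.0325; 0 0 0 0 0 0 0.0325"

```text
time: 45.5
tool_pos: [0.4837, 0.1659, 0.073]
ee_rot: [-1.57, -0.0, -0.0]
wrist_force: [0.1, 0.6, -0.4]
width: 0.0323
```

```bash
python3 go.py .4835 .1655 .0732;python3 look.py c11 240 200 315 170
```

```text
t 45.5 pos [0.4837 0.1659 0.073 ] w 0.0323 F [ 0.1  0.6 -0.4]
rot [-0.0005 -0.0003  0.    ] shift [-0.0002 -0.0002 -0.0004]
[0.4837 0.1659 0.073 ] [-1.5703e+00 -0.0000e+00 -3.0000e-04] 45.5 [ 0.07  0.6  -0.39] 0.0323
```

View pics/c11.png

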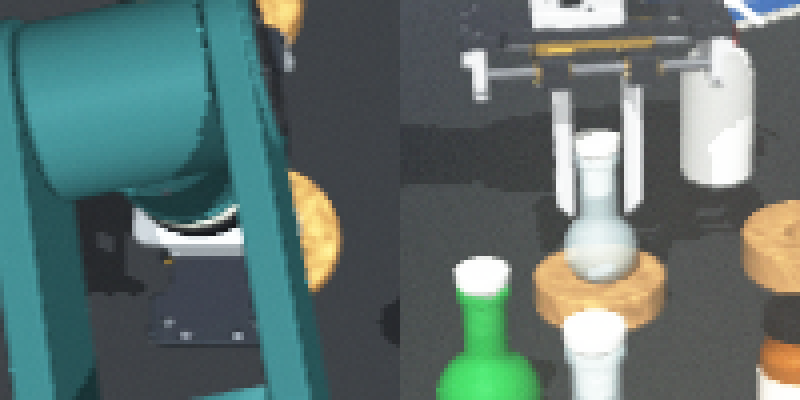

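Upright again: the stopper is at x≈598 and the bulb at x≈600. Now I'll open evenly.

Request:
arm_command --series "0 0 0 0 0 0 0.034; 0 0 0 0 0 0 0.037; 0 0 0 0 0 0 0.045; 0 0 0 0 0 0 0.055; 0 0 0 0 0 0 0.06; 0 0 0 0 0 0 0.06; 0 0 0 0 0 0 0.06"

```text
time: 46.3
tool_pos: [0.4837, 0.1659, 0.073]
ee_rot: [-1.57, -0.0, -0.0]
wrist_force: [0.5, -0.2, 0.4]
width: 0.0599
```

```bash
python3 go.py .4835 .1655 .0732;python3 look.py c12 240 200 315 170
```

```text
t 46.3 pos [0.4837 0.1659 0.073 ] w 0.0599 F [ 0.5 -0.2  0.4]
rot [-0.0005 -0.0002  0.0002] shift [-0.0002 -0.0002 -0.0004]
[0.4837 0.1659 0.073 ] [-1.5703e+00 -2.0000e-04 -2.0000e-04] 46.3 [ 0.54 -0.24  0.42] 0.0599
```

View pics/c12.png

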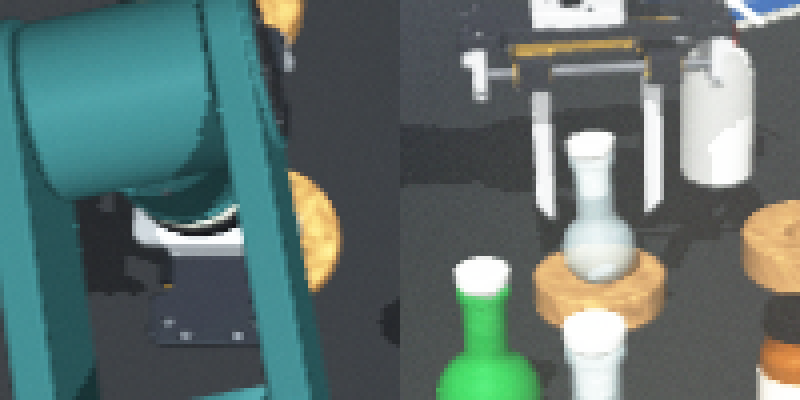

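Request:
arm_command --series "0 0 0 0 -0.004 0 0.06; 0 0 0 0 -0.008 0 0.06; 0 0 0 0 -0.012 0 0.06; 0 0 0 0 -0.016 0 0.06; 0 0 0 0 -0.016 0 0.06; 0 0 0 0 -0.016 0 0.06; 0 0 0 0 -0.016 0 0.06; 0 0 0 0 -0.014 0 0.06; 0 0 0 0 -0.008 0 0.06; 0 0 0 0 -0.004 0 0.06; 0 0 0 0 0 0 0.06"

```text
time: 47.5
tool_pos: [0.485, 0.1662, 0.201]
ee_rot: [-1.568, -0.009, -0.0]
wrist_force: [0.1, -0.4, -0.7]
width: 0.0601
```

Request:
arm_command --series "0 0 0 0.006 0 -0.013 0.06; 0 0 0 0.012 0 -0.026 0.06; 0 0 0 0.014 0 -0.032 0.06; 0 0 0 0.014 0 -0.032 0.06; 0 0 0 0.014 0 -0.032 0.06; 0 0 0 0.014 0 -0.032 0.06; 0 0 0 0.014 0 -0.032 0.06; 0 0 0 0.014 0 -0.032 0.06; 0 0 0 0.014 0 -0.032 0.06; 0 0 0 0.012 0 -0.026 0.06; 0 0 0 0.006 0 -0.013 0.06; 0 0 0 0 0 0 0.06"

```text
time: 48.7
tool_pos: [0.6192, -0.1578, 0.1865]
ee_rot: [-1.568, 0.013, -0.002]
wrist_force: [-0.2, 0.6, 0.3]
width: 0.0598
```

```bash
python3 go.py .646 -.191 .18;python3 look.py d1 245 205 315 170
```

```text
t 48.7 pos [ 0.6192 -0.1578  0.1865] w 0.0598 F [-0.2  0.6  0.3]
rot [-0.0026 -0.0019 -0.013 ] shift [ 0.0269  0.0061 -0.0332]
[ 0.6192 -0.1578  0.1865] [-1.5682  0.013  -0.0019] 48.7 [-0.16  0.61  0.26] 0.0598
```

View pics/d1.png

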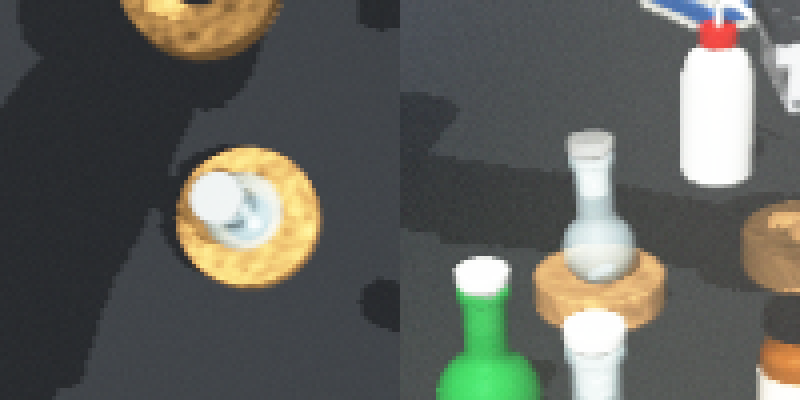

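Run:
```python
from m import *
t=cv2.imread("pics/d1_top.png");s=cv2.imread("pics/d1_side.png")
for nm,c0,ho,ht in(("small S",(.4835,.1657),.044,.1255),("large L",(.4535,-.1515),.063,.1615)):
  for cam,X,Y,off in(("top",195,155,0),("side",265,120,400)):
    for z in(ho,ht-.005,ht):
        u,v=proj(cam,(*c0,z));print(nm,cam,z,"px",round(u,1),round(v,1),"crop",round((u-X)*4+off),round((v-Y)*4))
big=np.hstack([cv2.resize(t[190:250,350:410],None,fx=6,fy=6,interpolation=0),cv2.resize(s[195:275,275:355],None,fx=4.5,fy=4.5,interpolation=0)])
cv2.imwrite("pics/d1L.png",big)
```

```text
small S top 0.044 px 255.5 206.6 crop 242 207
small S top 0.1205 px 250.8 201.7 crop 223 187
small S top 0.1255 px 250.5 201.4 crop 222 186
small S side 0.044 px 314.6 181.2 crop 599 245
small S side 0.1205 px 314.1 155.9 crop 596 143
small S side 0.1255 px 314.0 154.1 crop 596 137
large L top 0.063 px 380.7 218.1 crop 743 253
large L top 0.1565 px 386.0 212.9 crop 764 232
large L top 0.1615 px 386.3 212.6 crop 765 231
large L side 0.063 px 315.0 240.6 crop 600 482
large L side 0.1565 px 314.1 202.3 crop 596 329
large L side 0.1615 px 314.1 200.1 crop 596 320
```

View pics/d1L.png

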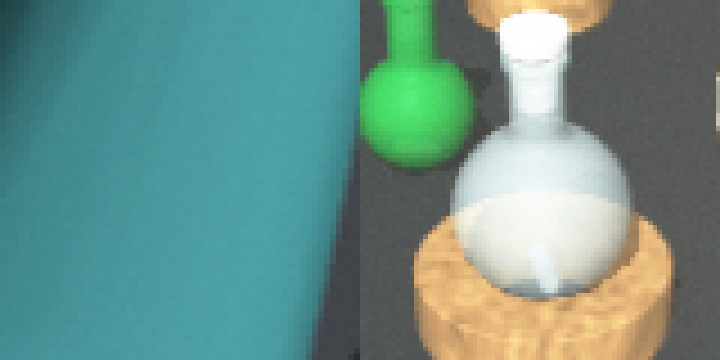

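Request:
arm_command --series "-0.001 -0.001 -0.003 0.005 0 -0.006 0.06; -0.001 -0.001 -0.004 0.008 0.002 -0.009 0.06; 0 0 -0.004 0.007 0.002 -0.009 0.06; 0 0 -0.002 0.004 0 -0.005 0.06; 0 0 0 0.002 0 -0.003 0.06; 0 0 0 0 0 0 0.06; 0 0 0 0 0 0 0.06"

```text
time: 49.5
tool_pos: [0.6472, -0.1853, 0.1839]
ee_rot: [-1.569, -0.003, 0.009]
wrist_force: [-0.3, -0.4, -0.2]
width: 0.0603
```

```bash
python3 go.py .6455 -.191 .082;python3 look.py d2 245 150 405 220
```

```text
t 49.5 pos [ 0.6472 -0.1853  0.1839] w 0.0603 F [-0.3 -0.4 -0.2]
rot [-0.0017  0.0088  0.003 ] shift [-0.0021  0.1019 -0.0058]
[ 0.6472 -0.1853  0.1839] [-1.5691 -0.003   0.0088] 49.5 [-0.28 -0.42 -0.21] 0.0603
```

View pics/d2.png

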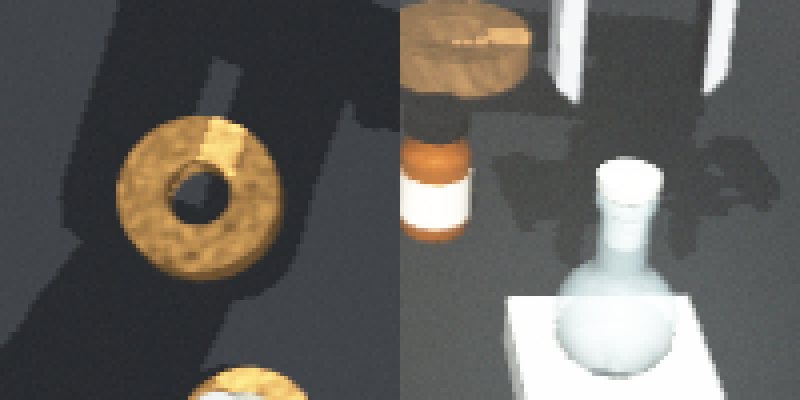

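Request:
arm_command --series "0 0.004 0.001 -0.001 0.005 -0.002 0.06; -0.001 0.004 0.001 -0.001 0.01 -0.002 0.06; 0 0 0 0 0.012 -0.001 0.06; 0 0 0 0 0.014 0 0.06; 0 0 0 0 0.014 0 0.06; 0 0 0 0 0.012 0 0.06; 0 0 0 0 0.009 0 0.06; 0 0 0 0 0.006 0 0.06; 0 0 0 0 0.003 0 0.06; 0 0 0 0 0 0 0.06; 0 0 0 0 0 0 0.06"

```text
time: 50.7
tool_pos: [0.6433, -0.1894, 0.0889]
ee_rot: [-1.569, 0.003, 0.001]
wrist_force: [0.1, 0.1, -0.3]
width: 0.0601
```

```bash
python3 go.py .646 -.191 .082;python3 look.py d3 245 150 405 220
python3 - <<'E'
from m import *
t=cv2.imread("pics/d2_top.png")
cv2.imwrite("pics/d2M.png",cv2.resize(t[125:175,220:270],None,fx=10,fy=10,interpolation=0))
hsv=cv2.cvtColor(t,cv2.COLOR_BGR2HSV)
m=np.zeros(t.shape[:2],np.uint8);b=(slice(122,176),slice(218,275));sub=hsv[b];m[b]=((sub[...,1]>70)&(sub[...,0]>5)&(sub[...,0]<35)&(sub[...,2]>60))
cs,_=cv2.findContours(m,cv2.RETR_EXTERNAL,cv2.CHAIN_APPROX_NONE)
c=max(cs,key=len);M=cv2.moments(c);c0=np.array([M["m10"],M["m01"]])/M["m00"]
s=least_squares(lambda p:cyl("top",p[0],p[1],0,.028,.054)[0]-c0,onz("top",*c0,.03)[:2],diff_step=1e-4);print("silh",c0,s.x,M["m00"],cyl("top",*s.x,0,.028,.054)[1])
print(proj("top",(.6448,.2035,.028)))
E
```

```text
t 50.7 pos [ 0.6433 -0.1894  0.0889] w 0.0601 F [ 0.1  0.1 -0.3]
rot [-0.0023  0.0008 -0.0033] shift [ 0.0027  0.0069 -0.0016]
[ 0.6433 -0.1894  0.0889] [-1.5685e+00  3.3000e-03  8.0000e-04] 50.7 [ 0.05  0.05 -0.34] 0.0601
silh [244.59607843 149.01227071] [0.64418211 0.20386486] 1317.5 1363.7922262196662
(np.float64(244.00160853209331), np.float64(147.42218238830714))
```

View pics/d3.png

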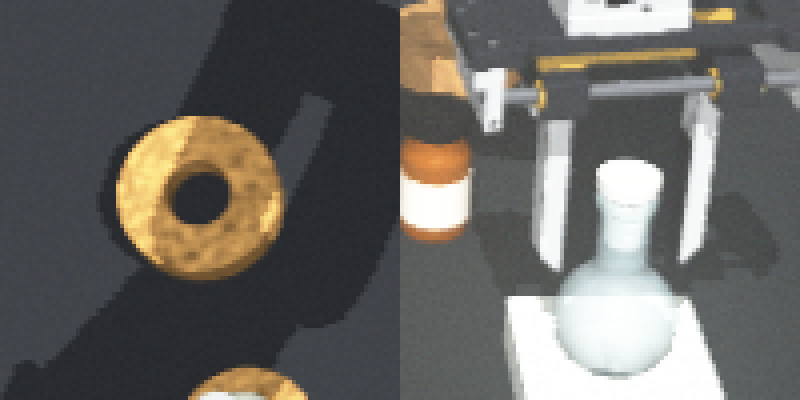

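View pics/d2M.png

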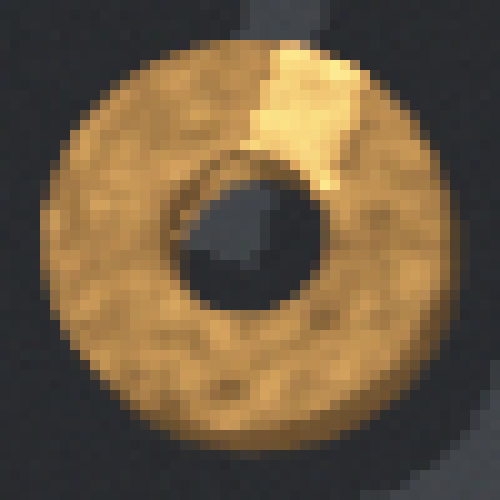

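Request:
arm_command --series "-0.001 0.001 -0.003 0.0015 0.003 -0.001 0.055; -0.001 0 0 0.0005 0.0015 -0.0005 0.05; 0 0 0 0 0.001 0 0.045; 0 0 0 0 0 0 0.04; 0 0 0 0 0 0 0.036"

```text
time: 51.3
tool_pos: [0.6466, -0.1916, 0.0852]
ee_rot: [-1.572, -0.004, -0.0]
wrist_force: [0.5, 0.2, 0.4]
width: 0.0372
```

```bash
python3 go.py .646 -.191 .082;python3 look.py d4 245 150 405 220
```

```text
t 51.3 pos [ 0.6466 -0.1916  0.0852] w 0.0372 F [0.5 0.2 0.4]
rot [ 0.0014 -0.0004  0.0037] shift [-0.0006  0.0032  0.0006]
[ 0.6466 -0.1916  0.0852] [-1.5722e+00 -3.7000e-03 -4.0000e-04] 51.3 [0.49 0.16 0.39] 0.0372
```

View pics/d4.png

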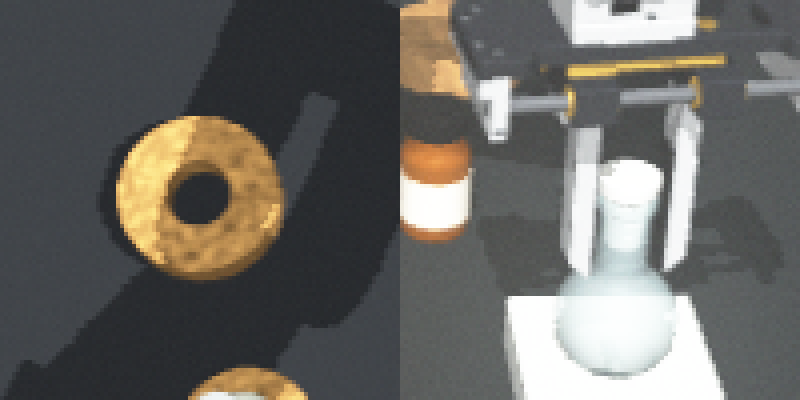

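Request:
arm_command --series "0.001 0 0.003 -0.0005 0.0015 0.0003 0.036; 0 0 0 0 0 0 0.034; 0 0 0 0 0 0 0.033; 0 0 0 0 0 0 0.032; 0 0 0 0 0 0 0.03; 0 0 0 0 0 0 0.02; 0 0 0 0 0 0 0.01; 0 0 0 0 0 0 0.01; 0 0 0 0 0 0 0.01"

```text
time: 52.3
tool_pos: [0.6461, -0.1912, 0.0836]
ee_rot: [-1.571, -0.001, -0.0]
wrist_force: [0.3, -0.1, -0.6]
width: 0.0314
```

```bash
python3 go.py .646 -.191 .082
```

```text
t 52.3 pos [ 0.6461 -0.1912  0.0836] w 0.0314 F [ 0.3 -0.1 -0.6]
rot [ 0.0003 -0.0003  0.0005] shift [-0.0001  0.0016  0.0002]
```

Request:
arm_command --series "0 0 0 0 -0.003 0 0.01; 0 0 0 0 -0.006 0 0.01; 0 0 0 0 -0.01 0 0.01; 0 0 0.001 0 -0.013 0 0.01; 0 0 0.001 0 -0.013 0 0.01; 0 0 0.001 0 -0.013 0 0.01; 0 0 0.001 0 -0.013 0 0.01; 0 0 0.001 0 -0.01 0 0.01; 0 0 0 0 -0.006 0 0.01; 0 0 0 0 -0.003 0 0.01; 0 0 0 0 0 0 0.01; 0 0 0 0 0 0 0.01"

```text
time: 53.5
tool_pos: [0.6467, -0.1914, 0.1838]
ee_rot: [-1.572, 0.002, -0.0]
wrist_force: [-0.0, 0.2, -1.0]
width: 0.0313
```

```bash
python3 go.py .6448 .2035 .18;python3 look.py d5 392 150 405 200
```

```text
t 53.5 pos [ 0.6467 -0.1914  0.1838] w 0.0313 F [-0.   0.2 -1. ]
rot [ 0.0014 -0.0003 -0.002 ] shift [-0.0021  0.0033  0.3949]
[ 0.6467 -0.1914  0.1838] [-1.5722e+00  2.0000e-03 -3.0000e-04] 53.5 [-0.03  0.22 -1.01] 0.0313
```

View pics/d5.png

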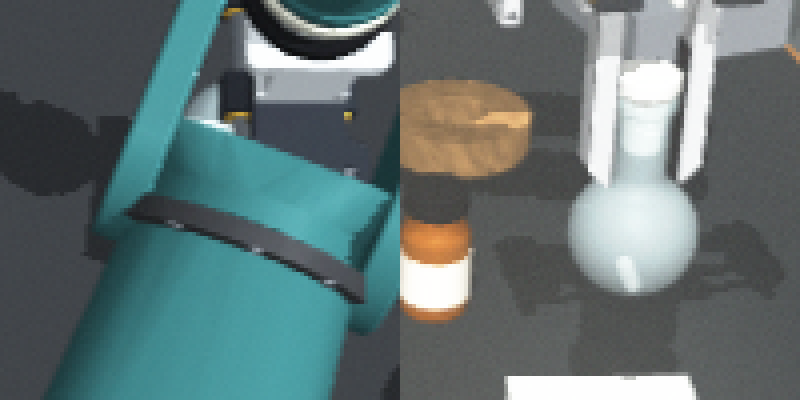

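Request:
arm_command --series "0 0 0 0 -0.0005 0.008 0.01; 0 0 0 0 -0.001 0.016 0.01; 0 0 0 0 -0.001 0.024 0.01; 0 0 0 0 -0.001 0.03 0.01; 0 0 0 0 -0.001 0.03 0.01; 0 0 0 0 -0.001 0.03 0.01; 0 0 0 0 -0.001 0.03 0.01; 0 0 0 0 -0.001 0.03 0.01; 0 0 0 0 -0.001 0.03 0.01; 0 0 0 0 -0.001 0.03 0.01; 0 0 0 0 -0.001 0.03 0.01; 0 0 0 0 -0.001 0.026 0.01"

```text
time: 54.8
tool_pos: [0.6409, 0.1457, 0.1917]
ee_rot: [-1.566, 0.011, 0.002]
wrist_force: [0.3, -0.2, -1.4]
width: 0.0315
```

Request:
arm_command --series "0 0 0 0 0 0.016 0.01; 0 0 0 0 0 0.008 0.01; 0 0 0 0 0 0.003 0.01; 0 0 0 0 0 0 0.01; 0 0 0 0 0 0 0.01"

```text
time: 55.3
tool_pos: [0.6386, 0.1787, 0.1913]
ee_rot: [-1.566, 0.013, 0.008]
wrist_force: [0.2, 0.3, -1.3]
width: 0.0315
```

```bash
python3 go.py .6448 .2035 .15
```

```text
t 55.3 pos [0.6386 0.1787 0.1913] w 0.0315 F [ 0.2  0.3 -1.3]
rot [-0.0047  0.0075 -0.0131] shift [0.0069 0.0413 0.0245]
```

Request:
arm_command --series "-0.001 0.002 -0.004 0.001 0.002 0.004 0.01; -0.002 0.003 -0.004 0.002 0.005 0.007 0.01; -0.001 0.002 -0.003 0.002 0.008 0.007 0.01; 0 0 -0.002 0.001 0.008 0.003 0.01; 0 0 0 0 0.006 0.001 0.01; 0 0 0 0 0.004 0 0.01; 0 0 0 0 0.002 0 0.01; 0 0 0 0 0 0 0.01; 0 0 0 0 0 0 0.01"

```text
time: 56.2
tool_pos: [0.645, 0.1992, 0.1513]
ee_rot: [-1.572, 0.002, -0.005]
wrist_force: [-0.7, -0.8, -1.2]
width: 0.0311
```

```bash
python3 go.py .6448 .2035 .0826;python3 look.py d6 240 145 370 150
```

```text
t 56.2 pos [0.645  0.1992 0.1513] w 0.0311 F [-0.7 -0.8 -1.2]
rot [ 0.0012 -0.0048 -0.0018] shift [-0.0001  0.0687  0.0043]
[0.645  0.1992 0.1513] [-1.572   0.0018 -0.0048] 56.2 [-0.74 -0.76 -1.21] 0.0311
```

View pics/d6.png

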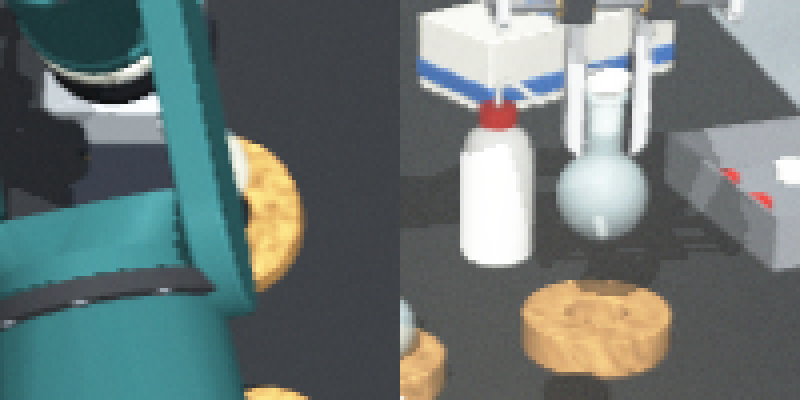

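Request:
arm_command --series "0 -0.002 -0.001 0 0.004 0.001 0.01; 0.001 -0.002 -0.001 0 0.007 0.002 0.01; 0 0 0 0 0.009 0.001 0.01; 0 0 0 0 0.009 0 0.01; 0 0 0 0 0.008 0 0.01; 0 0 0 0 0.006 0 0.01; 0 0 0 0 0.004 0 0.01; 0 0 0 0 0.003 0 0.01; 0 0 0 0 0.001 0 0.01; 0 0 0 0 0 0 0.01; 0 0 0 0 0 0 0.01"

```text
time: 57.4
tool_pos: [0.6451, 0.2033, 0.0959]
ee_rot: [-1.571, -0.001, -0.001]
wrist_force: [-0.0, 0.0, -1.2]
width: 0.0312
```

```bash
python3 go.py .6448 .2035 .0826;python3 look.py d7 240 145 370 165;python3 - <<'E'
from h import *
x,y,z=robot.get_obs()["tool_pos"]
for w in((x,y,z-.0316),(.6448,.2035,.014),(.6448,.2035,.028)):
    u,v=proj("side",w);print(np.round(w,3),(u-320)*4+400,(v-115)*4)
E
```

```text
t 57.4 pos [0.6451 0.2033 0.0959] w 0.0312 F [-0.   0.  -1.2]
rot [ 0.     -0.0008  0.0007] shift [-0.0003  0.0133  0.0002]
[0.6451 0.2033 0.0959] [-1.5708e+00 -7.0000e-04 -8.0000e-04] 57.4 [-0.01  0.01 -1.22] 0.0312
[0.645 0.203 0.064] 596.973778369422 201.92840514618433
[0.645 0.204 0.014] 593.7435909219557 264.75015725343553
[0.645 0.204 0.028] 594.478780820124 247.55557567142148
```

View pics/d7.png

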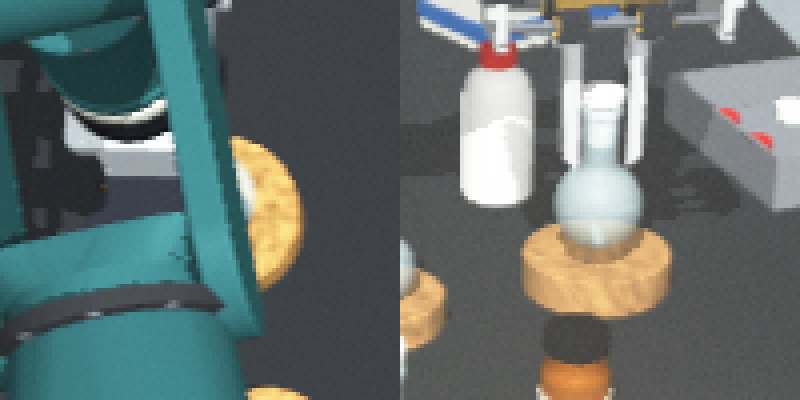

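Request:
arm_command --series "0 0 0 0 0.003 0 0.01; 0 0 0 0 0.003 0 0.01; 0 0 0 0 0.002 0 0.01; 0 0 0 0 0.0015 0 0.01; 0 0 0 0 0.001 0 0.01; 0 0 0 0 0 0 0.01; 0 0 0 0 0 0 0.01"

```text
time: 58.2
tool_pos: [0.6455, 0.2034, 0.0852]
ee_rot: [-1.571, -0.002, -0.001]
wrist_force: [0.1, 0.5, -0.2]
width: 0.031
```

```bash
python3 go.py .6455 .2037 .0826
```

```text
t 58.2 pos [0.6455 0.2034 0.0852] w 0.031 F [ 0.1  0.5 -0.2]
rot [-0.0003 -0.0008  0.0019] shift [0.     0.0026 0.0003]
```

Request:
arm_command --series "0 0 0.002 0 0.0012 0.0002 0.01; 0 0 0 0 0.0012 0 0.01; 0 0 0 0 0 0 0.01; 0 0 0 0 0 0 0.01"

```text
time: 58.6
tool_pos: [0.6459, 0.2037, 0.0844]
ee_rot: [-1.57, -0.001, -0.001]
wrist_force: [-0.5, -0.1, -0.3]
width: 0.0311
```

Request:
arm_command --series "0 0 0.001 -0.0003 0.001 0 0.01; 0 0 0 0 0.0005 0 0.01; 0 0 0 0 0 0 0.01; 0 0 0 0 0 0 0.01"

```text
time: 59.0
tool_pos: [0.6459, 0.2037, 0.0841]
ee_rot: [-1.57, -0.002, -0.001]
wrist_force: [-0.9, 0.5, 1.5]
width: 0.031
```

Request:
arm_command --series "0 0 0.001 -0.001 -0.0015 0.0003 0.01; 0 0 0 0 -0.001 0 0.01; 0 0 0 0 0 0 0.01; 0 0 0 0 0 0 0.01"

```text
time: 59.4
tool_pos: [0.6444, 0.2041, 0.0848]
ee_rot: [-1.57, 0.001, -0.001]
wrist_force: [-0.9, 0.8, -0.4]
width: 0.0315
```

```bash
python3 go.py .6446 .204 .0826
```

```text
t 59.4 pos [0.6444 0.2041 0.0848] w 0.0315 F [-0.9  0.8 -0.4]
rot [-0.0006 -0.0007 -0.001 ] shift [ 0.0002  0.0022 -0.0001]
```

Request:
arm_command --series "0 0 0 -0.0002 0.0012 0 0.01; 0 0 0 -0.0002 0.0012 0 0.01; 0 0 0 0 0 0 0.01; 0 0 0 0 0 0 0.01"

```text
time: 59.8
tool_pos: [0.6448, 0.204, 0.0842]
ee_rot: [-1.57, -0.002, -0.001]
wrist_force: [-0.3, -0.7, 0.1]
width: 0.0315
```

Request:
arm_command --series "0 0 0.001 -0.0003 0.001 0 0.01; 0 0 0 0 0.0005 0 0.01; 0 0 0 0 0 0 0.01; 0 0 0 0 0 0 0.01"

```text
time: 60.2
tool_pos: [0.6449, 0.2039, 0.0839]
ee_rot: [-1.57, -0.002, -0.001]
wrist_force: [0.0, -0.5, 1.9]
width: 0.0315
```

```bash
python3 go.py .6446 .204 .0826;python3 look.py d8 240 145 370 165
```

```text
t 60.2 pos [0.6449 0.2039 0.0839] w 0.0315 F [ 0.  -0.5  1.9]
rot [-0.0008 -0.001   0.0021] shift [-0.0003  0.0013  0.0001]
[0.6449 0.2039 0.0839] [-1.57e+00 -2.10e-03 -1.00e-03] 60.2 [ 0.03 -0.55  1.91] 0.0315
```

View pics/d8.png

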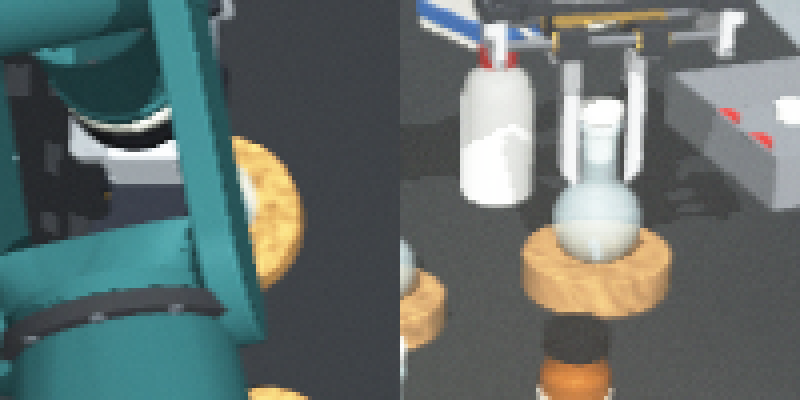

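Request:
arm_command --series "0 0 0 0 0 0 0.031; 0 0 0 0 0 0 0.033; 0 0 0 0 0 0 0.036; 0 0 0 0 0 0 0.042; 0 0 0 0 0 0 0.05; 0 0 0 0 0 0 0.06; 0 0 0 0 0 0 0.06; 0 0 0 0 0 0 0.06"

```text
time: 61.1
tool_pos: [0.6439, 0.2041, 0.0806]
ee_rot: [-1.57, 0.002, -0.001]
wrist_force: [1.3, 0.8, 0.9]
width: 0.0599
```

```bash
python3 go.py .6446 .204 .0826;python3 look.py d9 240 145 370 165
```

```text
t 61.1 pos [0.6439 0.2041 0.0806] w 0.0599 F [1.3 0.8 0.9]
rot [-0.0006 -0.0007 -0.0016] shift [ 0.0007 -0.002  -0.0001]
[0.6439 0.2041 0.0806] [-1.5702e+00  1.6000e-03 -7.0000e-04] 61.1 [1.29 0.81 0.93] 0.0599
```

View pics/d9.png

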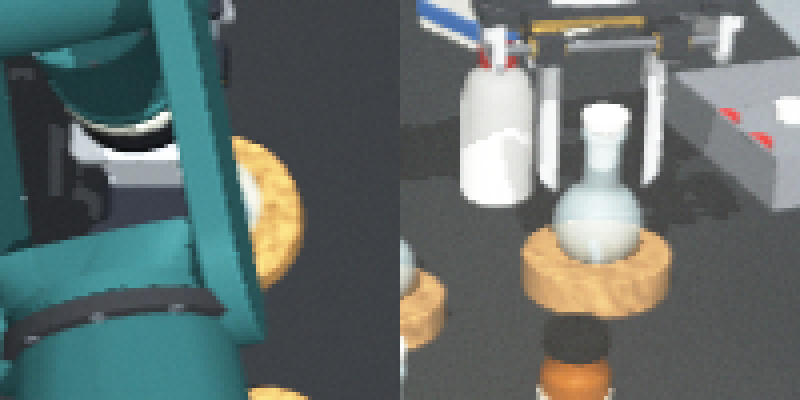

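Request:
arm_command --series "0 0 0 0 -0.004 0 0.06; 0 0 0 0 -0.008 0 0.06; 0 0 0 0 -0.012 0 0.06; 0 0 0 0 -0.016 0 0.06; 0 0 0 0 -0.016 0 0.06; 0 0 0 0 -0.016 0 0.06; 0 0 0 0 -0.012 0 0.06; 0 0 0 0 -0.008 0 0.06; 0 0 0 0 -0.004 0 0.06; 0 0 0 0 0 0 0.06; 0 0 0 0 0 0 0.06"

```text
time: 62.3
tool_pos: [0.645, 0.2043, 0.1881]
ee_rot: [-1.569, -0.005, -0.001]
wrist_force: [0.5, 0.8, -0.2]
width: 0.0601
```

Request:
arm_command --series "0 0 0 -0.006 0 -0.001 0.06; 0 0 0 -0.012 0 -0.003 0.06; 0 0 0 -0.018 0 -0.004 0.06; 0 0 0 -0.018 0 -0.004 0.06; 0 0 0 -0.018 0 -0.004 0.06; 0 0 0 -0.018 0 -0.004 0.06; 0 0 0 -0.018 0 -0.004 0.06; 0 0 0 -0.018 0 -0.004 0.06; 0 0 0 -0.012 0 -0.003 0.06; 0 0 0 -0.006 0 -0.001 0.06; 0 0 0 0 0 0 0.06; 0 0 0 0 0 0 0.06"

```text
time: 63.5
tool_pos: [0.4865, 0.1694, 0.1764]
ee_rot: [-1.573, 0.016, -0.001]
wrist_force: [0.6, 0.3, -0.2]
width: 0.0602
```

```bash
python3 go.py .482 .168 .18; python3 look.py e1 245 150 315 165
```

```text
t 63.5 pos [0.4865 0.1694 0.1764] w 0.0602 F [ 0.6  0.3 -0.2]
rot [ 0.0026 -0.0005 -0.0164] shift [-0.0046 -0.0035 -0.0015]
[0.4865 0.1694 0.1764] [-1.5734e+00  1.6400e-02 -6.0000e-04] 63.5 [ 0.57  0.33 -0.2 ] 0.0602
```

View pics/e1.png

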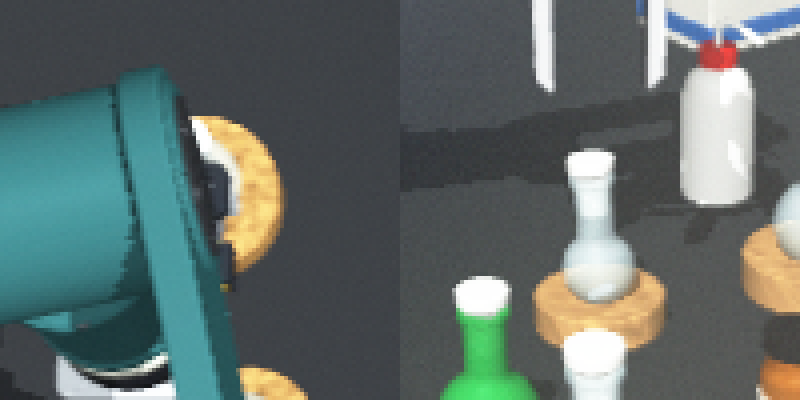

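Run:
```python
from h import *
t=cv2.imread("pics/d1_top.png");s=cv2.imread("pics/d1_side.png")
def draw(im,cam,X,Y,w,k,c,ax):
    I=cv2.resize(im[Y:Y+w,X:X+w],None,fx=k,fy=k,interpolation=0)
    a=np.linspace(0,2*np.pi,80)
    ax=np.array(ax)/np.linalg.norm(ax);e=np.cross(ax,[1,0,0]);e/=np.linalg.norm(e);f=np.cross(ax,e)
    def ring(o,r,col,e=e,f=f):
        P=np.array([proj(cam,o+r*(np.cos(q)*e+np.sin(q)*f)) for q in a]);P=((P-[X,Y]+.5)*k).astype(np.int32)
        cv2.polylines(I,[P],True,col,1)
    c=np.array(c)
    ring(c+ax*.0815,.016,(0,0,255));ring(c+ax*.0615,.016,(0,128,255))
    E=np.array(cam_(cam)["extrinsics"]);v=E[:3,3]-c;v/=np.linalg.norm(v);e2=np.cross(v,[0,0,1]);e2/=np.linalg.norm(e2)
    ring(c,.0255,(255,0,0),e2,np.cross(v,e2))
    return I
from h import cam as cam_
rows=[]
for c,ax in(((.4835,.1657,.044),(0,0,1)),((.483,.1657,.044),(-.05,.05,1))):
    rows.append(np.hstack([draw(t,"top",225,175,45,8,c,ax),draw(s,"side",295,145,45,8,c,ax)]))
cv2.imwrite("pics/ov.png",cv2.resize(np.vstack(rows),(600,600)))
```

```text
(no output)
```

View pics/ov.png

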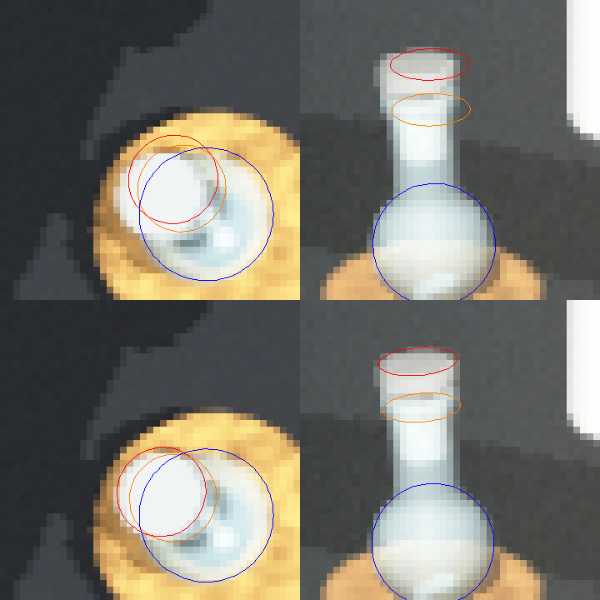

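Request:
arm_command --series "0.001 0 -0.006 -0.001 0.004 -0.0005 0.06; 0.001 0 -0.006 -0.001 0.008 0 0.06; 0 0 -0.004 0 0.012 0 0.06; 0 0 0 0 0.013 0 0.06; 0 0 0 0 0.013 0 0.06; 0 0 0 0 0.013 0 0.06; 0 0 0 0 0.01 0 0.06; 0 0 0 0 0.007 0 0.055; 0 0 0 0 0.004 0 0.05; 0 0 0 0 0.002 0 0.05; 0 0 0 0 0 0 0.05; 0 0 0 0 0 0 0.05"

```text
time: 64.8
tool_pos: [0.4845, 0.1687, 0.0803]
ee_rot: [-1.572, 0.003, -0.001]
wrist_force: [0.4, -0.4, -0.3]
width: 0.0501
```

```bash
python3 go.py .4825 .168 .0735; python3 look.py e2 245 150 315 165
```

```text
t 64.8 pos [0.4845 0.1687 0.0803] w 0.0501 F [ 0.4 -0.4 -0.3]
rot [ 0.0013 -0.0009 -0.003 ] shift [-0.002   0.0069 -0.0007]
[0.4845 0.1687 0.0803] [-1.5721e+00  3.0000e-03 -9.0000e-04] 64.8 [ 0.41 -0.36 -0.27] 0.0501
```

View pics/e2.png

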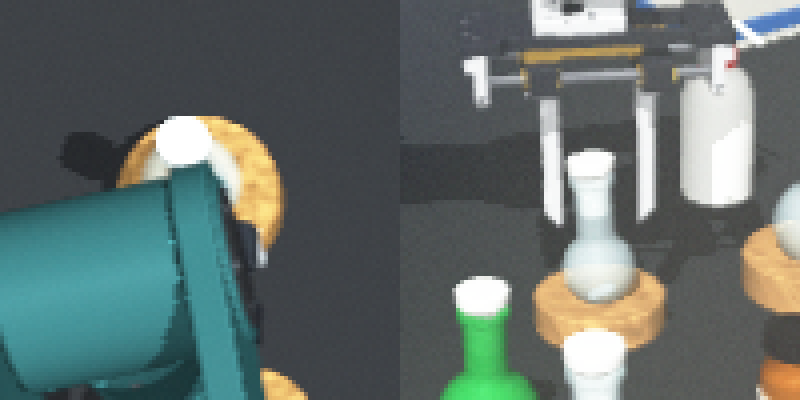

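Request:
arm_command --series "0.001 0 -0.003 -0.001 0.003 -0.0005 0.045; 0 0 0 -0.0005 0.002 0 0.04; 0 0 0 0 0 0 0.037; 0 0 0 0 0 0 0.035; 0 0 0 0 0 0 0.0335; 0 0 0 0 0 0 0.032; 0 0 0 0 0 0 0.03; 0 0 0 0 0 0 0.02; 0 0 0 0 0 0 0.01; 0 0 0 0 0 0 0.01"

```text
time: 65.9
tool_pos: [0.4836, 0.1684, 0.0763]
ee_rot: [-1.57, -0.003, -0.001]
wrist_force: [0.9, -0.2, -0.7]
width: 0.0314
```

```bash
python3 go.py .4825 .168 .0735; python3 look.py e3 245 150 315 165
```

```text
t 65.9 pos [0.4836 0.1684 0.0763] w 0.0314 F [ 0.9 -0.2 -0.7]
rot [-0.0004 -0.0008  0.0027] shift [-0.0011  0.0028 -0.0004]
[0.4836 0.1684 0.0763] [-1.5704e+00 -2.7000e-03 -8.0000e-04] 65.9 [ 0.91 -0.17 -0.71] 0.0314
```

View pics/e3.png

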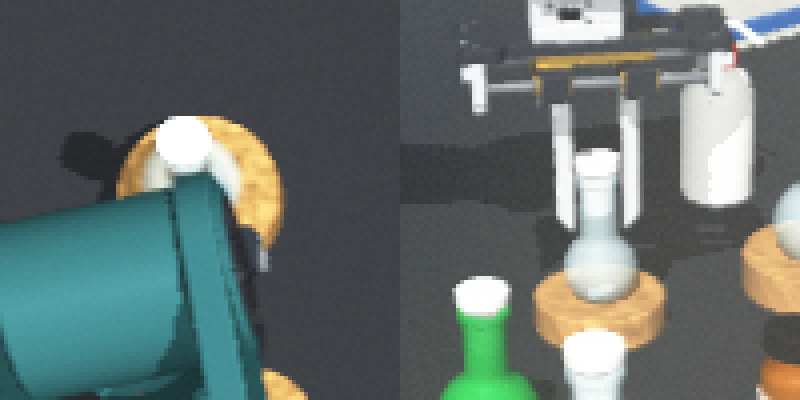

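Request:
arm_command --series "0 0 0 0 -0.002 0 0.01; 0.017 0 0.001 -0.0003 -0.001 -0.0005 0.01; 0.017 0 0.001 -0.0003 0 -0.0005 0.01; 0.014 0 0 0 0 -0.0005 0.01; 0 0 0 0 0 0 0.01; 0 0 0 0 0 0 0.01"

```text
time: 66.6
tool_pos: [0.4829, 0.1663, 0.0793]
ee_rot: [-1.518, -0.0, -0.001]
wrist_force: [-0.6, 1.7, -0.5]
width: 0.031
```

```bash
python3 go.py .483 .1668 .0763; python3 look.py e4 245 150 315 165
```

```text
t 66.6 pos [0.4829 0.1663 0.0793] w 0.031 F [-0.6  1.7 -0.5]
rot [-0.0524 -0.0014  0.0004] shift [0.0001 0.0031 0.0003]
[0.4829 0.1663 0.0793] [-1.5184e+00 -4.0000e-04 -1.4000e-03] 66.6 [-0.6   1.74 -0.45] 0.031
```

View pics/e4.png

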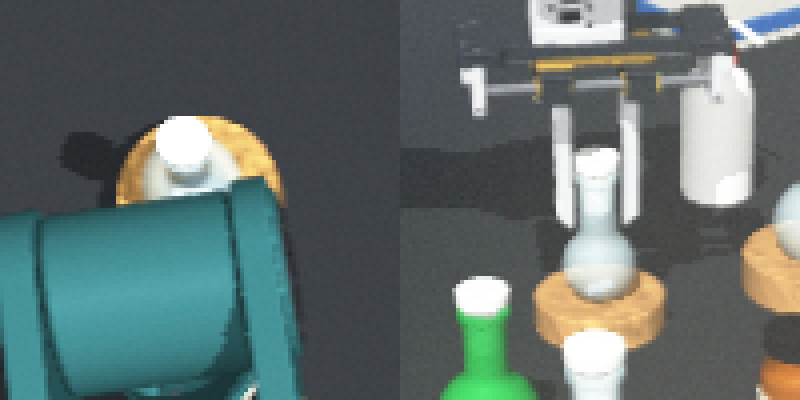

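Request:
arm_command --series "0 0 0 0 -0.002 0 0.01; 0 0 0 0 0 0 0.01; 0 0 0 0 0 0 0.01"

```text
time: 67.0
tool_pos: [0.4828, 0.1666, 0.0815]
ee_rot: [-1.519, -0.0, -0.0]
wrist_force: [0.1, -0.1, 0.0]
width: 0.0314
```

Request:
arm_command --series "0 0 0 0 0.0015 0 0.01; 0 0 0 0 0.0015 0 0.01; 0 0 0 0 0 0 0.01; 0 0 0 0 0 0 0.01"

```text
time: 67.4
tool_pos: [0.4827, 0.1671, 0.0781]
ee_rot: [-1.519, -0.0, -0.0]
wrist_force: [-0.8, -0.2, -0.0]
width: 0.0313
```

Request:
arm_command --series "0 0 0 0 0.001 0 0.01; 0 0 0 0 0.001 0 0.01; 0 0 0 0 0 0 0.01; 0 0 0 0 0 0 0.01"

```text
time: 67.8
tool_pos: [0.4828, 0.1672, 0.0761]
ee_rot: [-1.519, -0.0, 0.0]
wrist_force: [-0.2, -0.4, -0.1]
width: 0.0313
```

Request:
arm_command --series "0 0 0 0 0.001 0 0.01; 0 0 0 0 0.001 0 0.01; 0 0 0 0 0 0 0.01; 0 0 0 0 0 0 0.01"

```text
time: 68.2
tool_pos: [0.4831, 0.1673, 0.0758]
ee_rot: [-1.518, -0.001, 0.0]
wrist_force: [-0.4, -0.0, 1.8]
width: 0.0314
```

```bash
python3 go.py .483 .1668 .0763; python3 look.py e5 245 150 315 165
```

```text
t 68.2 pos [0.4831 0.1673 0.0758] w 0.0314 F [-0.4 -0.   1.8]
rot [-0.0525  0.0002  0.0014] shift [-0.0001 -0.0005 -0.0005]
[0.4831 0.1673 0.0758] [-1.5183e+00 -1.5000e-03  1.0000e-04] 68.2 [-0.42 -0.04  1.82] 0.0314
```

View pics/e5.png

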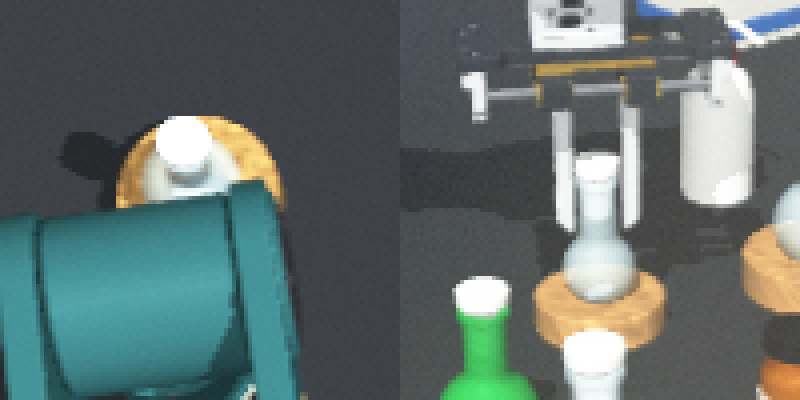

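Request:
arm_command --series "0 0 0 0 0 0 0.031; 0 0 0 0 0 0 0.033; 0 0 0 0 0 0 0.036; 0 0 0 0 0 0 0.042; 0 0 0 0 0 0 0.05; 0 0 0 0 0 0 0.06; 0 0 0 0 0 0 0.06; 0 0 0 0 0 0 0.06"

```text
time: 69.1
tool_pos: [0.4831, 0.1673, 0.0742]
ee_rot: [-1.518, -0.001, -0.0]
wrist_force: [1.0, 0.6, -0.2]
width: 0.0599
```

```bash
python3 go.py .483 .1668 .0763; python3 look.py e6 245 150 315 165
```

```text
t 69.1 pos [0.4831 0.1673 0.0742] w 0.0599 F [ 1.   0.6 -0.2]
rot [-0.0524 -0.      0.001 ] shift [-0.0001 -0.0021 -0.0004]
[0.4831 0.1673 0.0742] [-1.5184e+00 -1.0000e-03 -1.0000e-04] 69.1 [ 0.96  0.58 -0.25] 0.0599
```

View pics/e6.png

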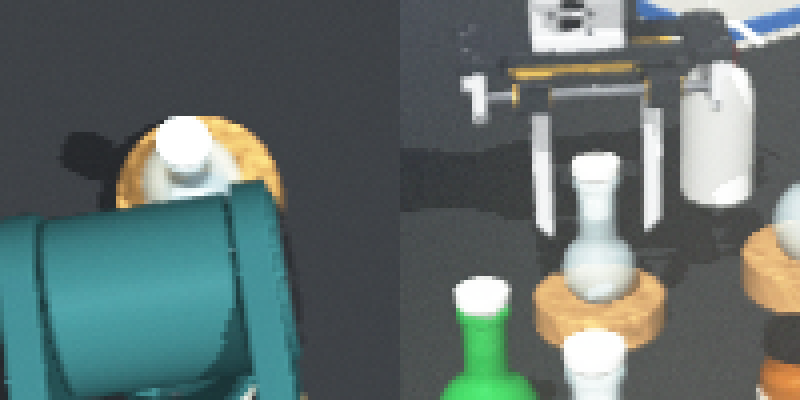

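Request:
arm_command --series "0 0 0 0 -0.004 0 0.06; 0 0 0 0 -0.008 0 0.06; 0 0 0 0 -0.012 0 0.06; 0 0 0 0 -0.016 0 0.06; 0 0 0 0 -0.018 0 0.06; 0 0 0 0 -0.018 0 0.06; 0 0 0 0 -0.018 0 0.06; 0 0 0 0 -0.018 0 0.06; 0 0 0 0 -0.014 0 0.06; 0 0 0 0 -0.008 0 0.06; 0 0 0 0 0 0 0.06; 0 0 0 0 0 0 0.06"

```text
time: 70.4
tool_pos: [0.4843, 0.1599, 0.2244]
ee_rot: [-1.517, -0.012, -0.0]
wrist_force: [-0.3, 0.3, -0.6]
width: 0.0595
```

Request:
arm_command --series "0 0 0 -0.01 0 -0.013 0.06; 0 0 0 -0.015 0 -0.02 0.06; 0 0 0 -0.015 0 -0.022 0.06; 0 0 0 -0.015 0 -0.022 0.06; 0 0 0 -0.015 0 -0.022 0.06; 0 0 0 -0.015 0 -0.022 0.06; 0 0 0 -0.01 0 -0.014 0.06; 0 0 0 -0.005 0 -0.007 0.06; 0 0 0 0 0 0 0.06; 0 0 0 0 0 0 0.06"

```text
time: 71.4
tool_pos: [0.3702, 0.0094, 0.2054]
ee_rot: [-1.519, 0.007, -0.001]
wrist_force: [-1.0, -0.5, 0.1]
width: 0.06
```

```bash
python3 look.py f1 250 180 315 170
```

```text
[0.3702 0.0094 0.2054] [-1.519e+00  7.400e-03 -8.000e-04] 71.4 [-0.96 -0.52  0.06] 0.06
```

View pics/f1_top.png

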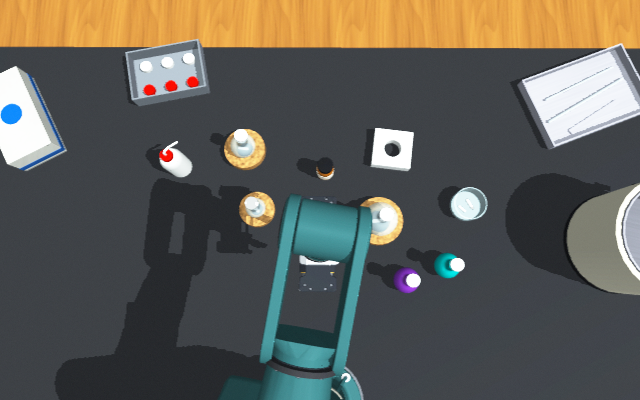

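View pics/f1_side.png

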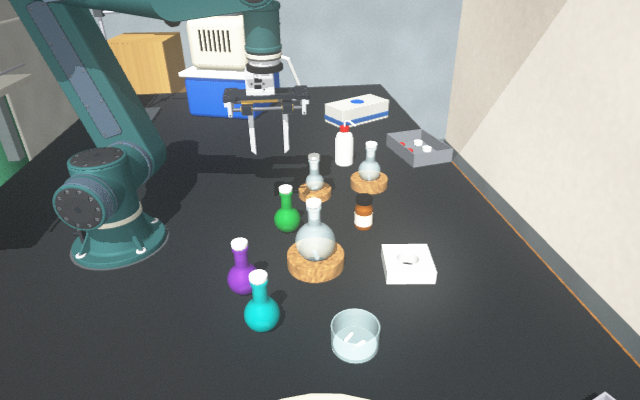

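Run:
```python
from h import *
from h import cam as C
t=cv2.imread("pics/f1_top.png");s=cv2.imread("pics/f1_side.png")
def draw(im,cam,c,R,n1,n2,w=44,k=6):
    c=np.array(c);u,v=proj(cam,c+[0,0,.03]);X,Y=int(u)-w//2,int(v)-w//2
    I=cv2.resize(im[Y:Y+w,X:X+w],None,fx=k,fy=k,interpolation=0);a=np.linspace(0,2*np.pi,80)
    def ring(o,r,col,e=np.array([1,0,0]),f=np.array([0,1,0])):
        P=np.array([proj(cam,o+r*(np.cos(q)*e+np.sin(q)*f)) for q in a]);cv2.polylines(I,[((P-[X,Y]+.5)*k).astype(np.int32)],True,col,1)
    ring(c+[0,0,n2],.016,(0,0,255));ring(c+[0,0,n1],.016,(0,128,255))
    v=np.array(C(cam)["extrinsics"])[:3,3]-c;v/=np.linalg.norm(v);e=np.cross(v,[0,0,1]);e/=np.linalg.norm(e);ring(c,R,(255,0,0),e,np.cross(v,e));return I
L=[((.483,.1655,.044),.0255,.0615,.0815),((.645,.2037,.051),.032,.068,.088),((.4535,-.1515,.063),.0425,.0785,.0985)]
cv2.imwrite("pics/f1ov.png",np.vstack([np.hstack([draw(t,"top",*q) for q in L]),np.hstack([draw(s,"side",*q) for q in L])]))
a=cv2.imread("pics/top0.png").astype(int);d=np.abs(a-t).max(2)
for n,(x,y) in dict(block=(392,149),amber=(325,169),wash=(175,160),dish=(468,204)).items():print(n,(d[y-25:y+25,x-25:x+25]>60).sum())
```

```text
block 0
amber 0
wash 0
dish 0
```

View pics/f1ov.png

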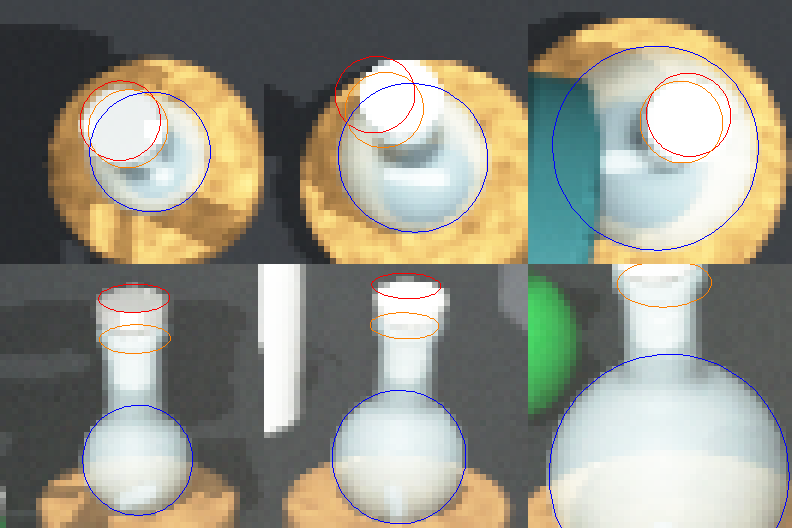

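Request:
arm_command --series "0 0 0 0.012 0 0.008 0.06; 0 0 0 0.022 0 0.015 0.06; 0 0 0 0.028 0 0.019 0.06; 0 0 0 0.028 0 0.019 0.06; 0 0 0 0.028 0 0.019 0.06; 0 0 0 0.028 0 0.019 0.06; 0 0 0 0.028 0 0.019 0.06; 0 0 0 0.028 0 0.019 0.06; 0 0 0 0.02 0 0.014 0.06; 0 0 0 0.01 0 0.007 0.06; 0 0 0 0.004 0 0.003 0.06; 0 0 0 0 0 0 0.06"

```text
time: 72.7
tool_pos: [0.6244, 0.1973, 0.2043]
ee_rot: [-1.516, 0.009, 0.015]
wrist_force: [-0.3, -0.4, -0.5]
width: 0.0601
```

```bash
sed -i 's/\[-np.pi\/2,0,0\]/[float(sys.argv[4]) if len(sys.argv)>4 else -np.pi\/2,0,0]/' go.py; python3 go.py .6455 .199 .18 -1.52
```

```text
t 72.7 pos [0.6244 0.1973 0.2043] w 0.0601 F [-0.3 -0.4 -0.5]
rot [-0.0041  0.0146 -0.0099] shift [0.0213 0.0241 0.0001]
```

Request:
arm_command --series "-0.001 0.005 -0.003 0.006 0 0 0.06; -0.001 0.005 -0.003 0.007 0.003 0 0.06; -0.001 0.004 -0.003 0.005 0.005 0 0.06; 0 0 0 0.002 0.006 0 0.06; 0 0 0 0 0.004 0 0.06; 0 0 0 0 0.002 0 0.06; 0 0 0 0 0 0 0.06; 0 0 0 0 0 0 0.06"

```text
time: 73.5
tool_pos: [0.6446, 0.1974, 0.1823]
ee_rot: [-1.52, 0.001, -0.002]
wrist_force: [-0.1, -0.2, 0.1]
width: 0.0598
```

```bash
python3 go.py .6455 .2 .085 -1.52
```

```text
t 73.5 pos [0.6446 0.1974 0.1823] w 0.0598 F [-0.1 -0.2  0.1]
rot [-0.0003 -0.0024 -0.0011] shift [ 0.001   0.0973 -0.0024]
```

Request:
arm_command --series "0 -0.001 -0.001 0.0005 0.005 -0.001 0.06; 0 -0.001 0 0.0003 0.01 -0.001 0.06; 0 0 0 0 0.013 0 0.06; 0 0 0 0 0.014 0 0.06; 0 0 0 0 0.014 0 0.06; 0 0 0 0 0.012 0 0.06; 0 0 0 0 0.009 0 0.06; 0 0 0 0 0.006 0 0.055; 0 0 0 0 0.003 0 0.05; 0 0 0 0 0.001 0 0.045; 0 0 0 0 0 0 0.042; 0 0 0 0 0 0 0.04"

```text
time: 74.7
tool_pos: [0.6447, 0.2001, 0.0866]
ee_rot: [-1.52, 0.002, 0.0]
wrist_force: [0.5, 0.1, -0.2]
width: 0.0403
```

```bash
python3 go.py .6455 .2 .085 -1.52; python3 look.py g1 240 145 370 165
```

```text
t 74.7 pos [0.6447 0.2001 0.0866] w 0.0403 F [ 0.5  0.1 -0.2]
rot [-0.     -0.0001 -0.0016] shift [ 0.0008  0.0016 -0.0002]
[0.6447 0.2001 0.0866] [-1.52    0.0016  0.    ] 74.7 [ 0.54  0.07 -0.19] 0.0403
```

View pics/g1.png

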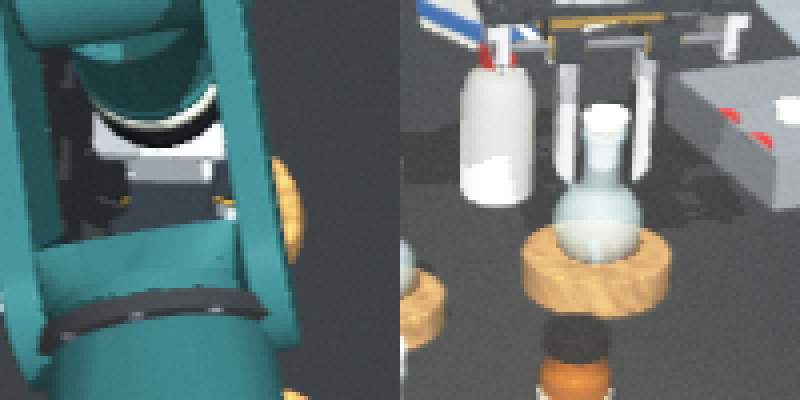

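Centred on the neck, so I'll close.

Request:
arm_command --series "0 0 -0.001 0.0003 0.0005 0 0.038; 0 0 0 0 0 0 0.036; 0 0 0 0 0 0 0.034; 0 0 0 0 0 0 0.0325; 0 0 0 0 0 0 0.03; 0 0 0 0 0 0 0.02; 0 0 0 0 0 0 0.01; 0 0 0 0 0 0 0.01; 0 0 0 0 0 0 0.01"

```text
time: 75.7
tool_pos: [0.6458, 0.2002, 0.0877]
ee_rot: [-1.519, -0.002, -0.0]
wrist_force: [0.4, -0.2, -0.6]
width: 0.0312
```

```bash
python3 go.py .6455 .2 .085 -1.52
```

```text
t 75.7 pos [0.6458 0.2002 0.0877] w 0.0312 F [ 0.4 -0.2 -0.6]
rot [-0.0005 -0.      0.0021] shift [-0.0003  0.0027 -0.0004]
```

Request:
arm_command --series "0 0 0 0 -0.002 0 0.01; 0 0 0 0 -0.002 0 0.01; -0.02 0 0.001 -0.0003 0 0.0007 0.01; -0.02 0 0.001 -0.0003 0 0.0008 0.01; -0.02 0 0 0 0 0.0008 0.01; -0.015 0 0 0 0 0.0005 0.01; 0 0 0 0 0 0 0.01; 0 0 0 0 0 0 0.01"

```text
time: 76.5
tool_pos: [0.6445, 0.2039, 0.091]
ee_rot: [-1.601, 0.002, 0.001]
wrist_force: [0.5, 1.0, -0.5]
width: 0.0313
```

```bash
python3 go.py .6451 .2032 .0877 -1.6
```

```text
t 76.5 pos [0.6445 0.2039 0.091 ] w 0.0313 F [ 0.5  1.  -0.5]
rot [ 0.0014  0.0011 -0.0018] shift [ 0.0006  0.0033 -0.0006]
```

Request:
arm_command --series "0 0 -0.001 0.0002 0.0012 -0.0007 0.01; 0 0 0 0 0.0012 0 0.01; 0 0 0 0 0 0 0.01; 0 0 0 0 0 0 0.01"

```text
time: 76.9
tool_pos: [0.6449, 0.2026, 0.0886]
ee_rot: [-1.601, 0.0, 0.0]
wrist_force: [-0.3, -0.1, -0.4]
width: 0.0314
```

Request:
arm_command --series "0 0 0 0 0.001 0 0.01; 0 0 0 0 0.0005 0 0.01; 0 0 0 0 0 0 0.01; 0 0 0 0 0 0 0.01"

```text
time: 77.3
tool_pos: [0.6454, 0.2025, 0.0881]
ee_rot: [-1.6, -0.001, -0.0]
wrist_force: [0.2, -0.2, 0.8]
width: 0.0312
```

```bash
python3 go.py .6451 .2032 .0877 -1.6; python3 look.py g2 240 145 370 165
```

```text
t 77.3 pos [0.6454 0.2025 0.0881] w 0.0312 F [ 0.2 -0.2  0.8]
rot [ 0.0004 -0.0001  0.0013] shift [-0.0003  0.0004  0.0007]
[0.6454 0.2025 0.0881] [-1.6004e+00 -1.3000e-03 -1.0000e-04] 77.3 [ 0.18 -0.2   0.84] 0.0312
```

View pics/g2.png

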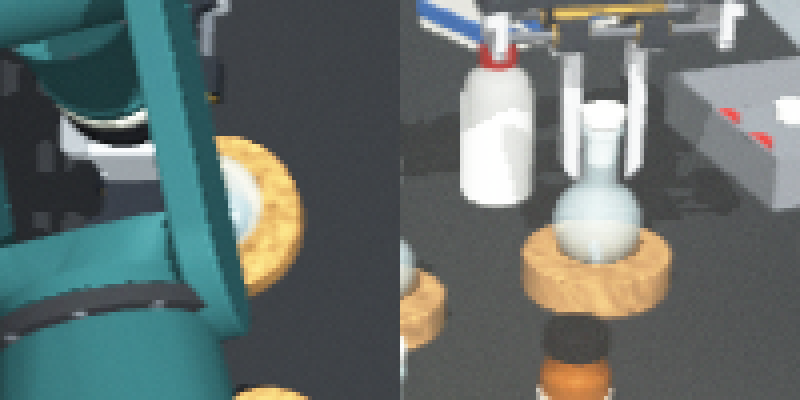

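Request:
arm_command --series "0 0 0.001 -0.0003 0.001 0.0006 0.01; 0 0 0 0 0.0008 0 0.01; 0 0 0 0 0 0 0.01; 0 0 0 0 0 0 0.01"

```text
time: 77.8
tool_pos: [0.6456, 0.2032, 0.0877]
ee_rot: [-1.6, -0.002, 0.0]
wrist_force: [-0.6, -0.2, 1.3]
width: 0.0315
```

Seated at the height I expected (0.0877), with a light contact force. Releasing and retreating.

Request:
arm_command --series "0 0 0 0 0 0 0.031; 0 0 0 0 0 0 0.033; 0 0 0 0 0 0 0.036; 0 0 0 0 0 0 0.042; 0 0 0 0 0 0 0.05; 0 0 0 0 0 0 0.06; 0 0 0 0 0 0 0.06; 0 0 0 0 0 0 0.06"

```text
time: 78.6
tool_pos: [0.6449, 0.2028, 0.0856]
ee_rot: [-1.601, 0.001, -0.0]
wrist_force: [-0.7, -0.2, -0.1]
width: 0.0601
```

Request:
arm_command --series "0 0 0 0 -0.004 0 0.06; 0 0 0 0 -0.008 0 0.06; 0 0 0 0 -0.012 0 0.06; 0 0 0 0 -0.016 0 0.06; 0 0 0 0 -0.018 0 0.06; 0 0 0 0 -0.018 0 0.06; 0 0 0 0 -0.018 0 0.06; 0 0 0 0 -0.014 0 0.06; 0 0 0 0 -0.008 0 0.06; 0 0 0 0 -0.004 0 0.06; 0 0 0 0 0 0 0.06; 0 0 0 0 0 0 0.06"

```text
time: 79.8
tool_pos: [0.6456, 0.207, 0.2188]
ee_rot: [-1.6, -0.006, -0.0]
wrist_force: [1.2, -0.1, 0.2]
width: 0.0601
```

Request:
arm_command --series "0 0 0 -0.012 0 -0.008 0.06; 0 0 0 -0.022 0 -0.015 0.06; 0 0 0 -0.028 0 -0.019 0.06; 0 0 0 -0.028 0 -0.019 0.06; 0 0 0 -0.028 0 -0.019 0.06; 0 0 0 -0.028 0 -0.019 0.06; 0 0 0 -0.028 0 -0.019 0.06; 0 0 0 -0.028 0 -0.019 0.06; 0 0 0 -0.02 0 -0.014 0.06; 0 0 0 -0.01 0 -0.007 0.06; 0 0 0 -0.004 0 -0.003 0.06; 0 0 0 0 0 0 0.06"

```text
time: 81.0
tool_pos: [0.3952, 0.0401, 0.2089]
ee_rot: [-1.603, 0.018, 0.0]
wrist_force: [1.5, 0.7, 0.2]
width: 0.0597
```

```bash
python3 look.py h1 250 180 315 170
cat > ov.py <<'E'
import sys
from h import *
from h import cam as C
n=sys.argv[1]
t=cv2.imread(f"pics/{n}_top.png");s=cv2.imread(f"pics/{n}_side.png")
def draw(im,cam,c,R,n1,n2,w=44,k=6):
    c=np.array(c);u,v=proj(cam,c+[0,0,.03]);X,Y=int(u)-w//2,int(v)-w//2
    I=cv2.resize(im[Y:Y+w,X:X+w],None,fx=k,fy=k,interpolation=0);a=np.linspace(0,2*np.pi,80)
    def ring(o,r,col,e=np.array([1,0,0]),f=np.array([0,1,0])):
        P=np.array([proj(cam,o+r*(np.cos(q)*e+np.sin(q)*f)) for q in a]);cv2.polylines(I,[((P-[X,Y]+.5)*k).astype(np.int32)],True,col,1)
    ring(c+[0,0,n2],.016,(0,0,255));ring(c+[0,0,n1],.016,(0,128,255))
    v=np.array(C(cam)["extrinsics"])[:3,3]-c;v/=np.linalg.norm(v);e=np.cross(v,[0,0,1]);e/=np.linalg.norm(e);ring(c,R,(255,0,0),e,np.cross(v,e));return I
L=[((.483,.1655,.044),.0255,.0615,.0815),((.645,.2037,.051),.032,.068,.088),((.4535,-.1515,.063),.0425,.0785,.0985)]
cv2.imwrite(f"pics/{n}ov.png",np.vstack([np.hstack([draw(t,"top",*q) for q in L]),np.hstack([draw(s,"side",*q) for q in L])]))
a=cv2.imread("pics/top0.png").astype(int);d=np.abs(a-t).max(2)
for n,(x,y) in dict(block=(392,149),amber=(325,169),wash=(175,160),dish=(468,204)).items():print(n,(d[y-25:y+25,x-25:x+25]>60).sum())
E
python3 ov.py h1
```

```text
[0.3952 0.0401 0.2089] [-1.6031e+00  1.8100e-02  5.0000e-04] 81.0 [1.54 0.73 0.21] 0.0597
block 0
amber 40
wash 27
dish 0
```

View pics/h1ov.png

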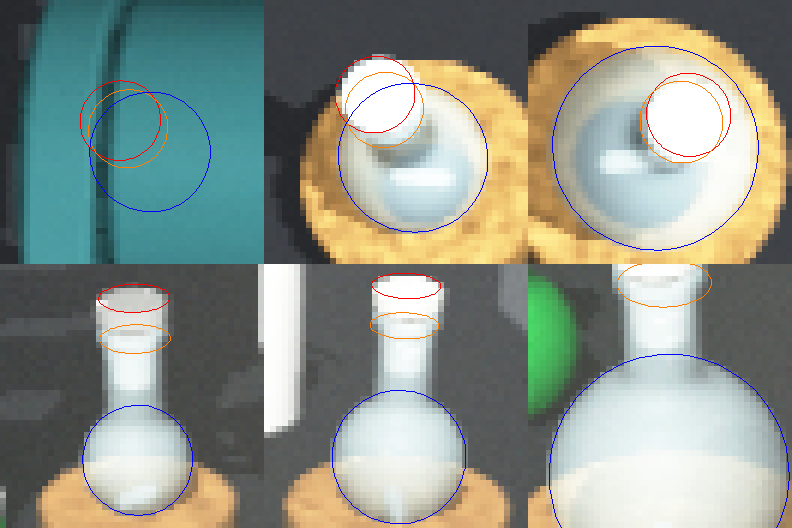

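View pics/h1_top.png

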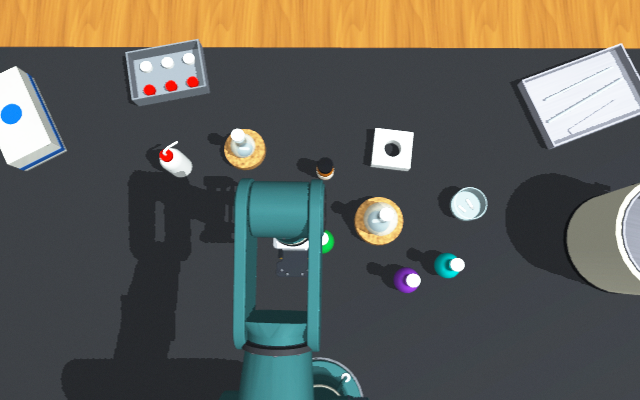

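```bash
python3 -c "
from bench import robot
print(robot.close_job())"
```

```text
the job is handed in; nothing more can be done
None
```

All three flasks now stand upright on the rings of their own size, and I handed the job in at about 81 s of the 115 s allowed. I parked the medium flask on the white block, moved the large and small flasks to their rings, then moved the medium flask to its own.

**Second setting:** the small and medium flasks leaned about 4–5° after I first let go. I gripped each again, lifted it a few millimetres, straightened it and set it down again.

**Grip:** the fingers closed at about 31 mm, not the neck's 26 mm. They were holding the rim and stopper, not the straight neck as you described. The grip held every time, with no slip seen.

**Last checks:**
- **Medium and large flasks:** both cameras agree with an upright flask to within about 1–2°.
- **Small flask:** the last side view shows it upright. The arm hid it in the last top view, so its top check is from about 10 s earlier, when it was also upright.
- **Block and dish:** no change from the first picture.
- **Jar and wash bottle:** these matched the first picture at 71 s. The last top picture differs a little around each; I put that down to the arm and its shadow.
- **Rings:** I saw no shift larger than the roughly 2 mm I could measure.
- **Arm:** it was clear of everything at hand-in, and the largest contact force I read was about 3 N.

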